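Pack the tumblers in the carrying case, bolt it and raise its handle

TASK

Pack up the order: draw the bolt of the wooden carrying case, slide its lid right open, and stand every amber tumbler that is on the counter upright in a cell of its own in the case, setting each down on the cell's floor rather than letting it drop. Then slide the lid fully shut, shoot the bolt fully home again, and swing the carrying handle up until it snaps into its upright catch. Leave the tape dispenser, the twine spool and the brush where they are.

Things in the scene. Friction and masses are not known exactly. Their poses are not given: they have to be found in the camera images.
- case: Wooden carrying case, 214 x 214 mm, fixed; only its place and yaw vary. Origin: centre of its underside, on the counter. z up; the lid opens towards its +y, the lowered handle lies on its -y side. The +-x and -y walls are 114 mm high, the +y wall 99 mm, all 10 mm thick (inner faces 97 mm from the centre).
- case_floor (a point): Centre of the case's inside floor, 10 mm above the counter. On the floor a grey padded insert, 30 mm deep, leaves four square cells 72 mm wide, centred at x = +-43, y = +-43 mm from this point in the case's frame and open down to the floor. Above the insert the inside is one open space for the fingers; there is most room along the case's diagonals.
- lid (a joint): Plywood lid, 202 x 204 x 8 mm, top at height 109 mm, in grooves in the side walls: m, 0 = shut (end stop), 0.195 = fully open (end stop), moving along the case's +y. Rubs with 2 N and stays where left. The bolt, when shot, holds it shut.
- lid_grip (a point): Centre of the dark wooden cleat on the lid: a bar 110 mm long along the case's x, 16 mm thick along y, 26 mm high (heights 109 to 135 mm), 85 mm from the lid's middle towards the end that leads when opening. Pinch it across its 16 mm. The bare lid lies 13 mm below this point.
- bolt (a joint): Barrel bolt mounted on the lid: m, 0 = shot fully home in the brass keeper on the case's +x wall (locks the lid), 0.028 = fully drawn (end stop); it is drawn along the case's -x, and rides with the lid. Rubs with 1.5 N and stays where left. The keeper lets it pass only while the lid is shut to within 3 mm.
- bolt_knob (a point): Centre of the bolt's upright round steel knob, 14 mm across, reaching from height 120 to 144 mm (this point at 132 mm). The bolt's 8 mm rod runs along the case's x on both sides of the knob, its axis 12 mm below this point, so pinch the knob across the case's y. Lid surface 23 mm below this point.
- handle (a joint): Carrying handle: rad, 0 = lying level on the case's -y side, 1.575 = upright over the case (stop). Two 150 mm steel arms outside the +-x walls, joined by a cross-bar along x. Stiff pivots (0.13 N m): it stays where left. From 1.2 rad the arms ride over spring balls (up to 1 N m more, crest at 1.39 rad) that push it back before the crest and, past 1.48 rad, snap it up and hold it at the stop.
- handle_grip (a point): Centre of the cross-bar's round wooden grip, 18 mm thick, 130 mm long along the case's x. It runs on a 150 mm circle about handle_pivot: from level beside the case to 230 mm above the counter.
- handle_pivot (a point): Middle of the handle's pivot axis (along the case's x), over the case's centre, 80 mm above the counter.
- dispenser: Bystander: black desk tape dispenser, 150 x 62 mm, about 100 mm high; origin under its centre.
- spool_mid (a point): Bystander: upright twine spool, 56 mm across, 60 mm high; the point is its centre.
- brush: Bystander: hand brush lying on the counter, origin under its middle.
- tumbler1_mid (a point): Amber glass tumbler, straight round, 54 mm across, 85 mm high, 0.2 kg; the point is its centre, 42.5 mm above its foot, its z along the tumbler's axis. Two to four stand on a sheet of white paper on the counter; None all along if absent.
- tumbler2_mid (a point): Amber glass tumbler, straight round, 54 mm across, 85 mm high, 0.2 kg; the point is its centre, 42.5 mm above its foot, its z along the tumbler's axis. Two to four stand on a sheet of white paper on the counter; None all along if absent.
- tumbler3_mid (a point): Amber glass tumbler, straight round, 54 mm across, 85 mm high, 0.2 kg; the point is its centre, 42.5 mm above its foot, its z along the tumbler's axis. Two to four stand on a sheet of white paper on the counter; None all along if absent.
- tumbler4_mid (a point): Amber glass tumbler, straight round, 54 mm across, 85 mm high, 0.2 kg; the point is its centre, 42.5 mm above its foot, its z along the tumbler's axis. Two to four stand on a sheet of white paper on the counter; None all along if absent.
There are look-alikes about, which are no part of the job. Leave any black look-alike of the part that bears tumbler4_mid alone.

How it is judged:
On the way, in this order (a step that is already met when the one before it is completed fails the run):
1. the bolt is drawn while the lid is still shut (value of joint bolt above 0.022 m and value of joint lid below 0.02 m), for 0.1 s.
2. the lid is slid open (value of joint lid above 0.165 m), for 0.1 s.
3. every tumbler stands upright in the case, let go, the lid still open (x of tumbler1_mid in the frame of case between -0.085 and 0.085 m and y of tumbler1_mid in the frame of case between -0.085 and 0.085 m and z of tumbler1_mid in the frame of case between 0.043 and 0.062 m and angle between each of tumbler1_mid, tumbler2_mid, tumbler3_mid, tumbler4_mid's own z axis and vertical below 0.2 rad and linear speed of each of tumbler1, tumbler2, tumbler3, tumbler4 below 0.03 m/s and contact force between each of tumbler1, tumbler2, tumbler3, tumbler4 and the fingers below 0.05 N and x of tumbler2_mid in the frame of case between -0.085 and 0.085 m and y of tumbler2_mid in the frame of case between -0.085 and 0.085 m and z of tumbler2_mid in the frame of case between 0.043 and 0.062 m and x of tumbler3_mid in the frame of case between -0.085 and 0.085 m and y of tumbler3_mid in the frame of case between -0.085 and 0.085 m and z of tumbler3_mid in the frame of case between 0.043 and 0.062 m and x of tumbler4_mid in the frame of case between -0.085 and 0.085 m and y of tumbler4_mid in the frame of case between -0.085 and 0.085 m and z of tumbler4_mid in the frame of case between 0.043 and 0.062 m and value of joint lid above 0.12 m), for 0.2 s.
4. the lid is shut again (value of joint lid below 0.004 m), for 0.1 s.
5. the bolt is shot home (value of joint bolt below 0.006 m and value of joint lid below 0.004 m), for 0.1 s.
6. the handle is up in its catch (value of joint handle above 1.5 rad), for 0.2 s.
At the end, for the whole second after the job is handed in: Every tumbler present stands in the case (its centre within 85 mm of the case's middle in x and y and 43 to 62 mm high, within 0.2 rad of upright, at rest), the lid is shut to within 4 mm, the bolt is home to within 6 mm and the handle is up in its catch (above 1.5 rad), at rest (all of step 5 and x of tumbler1_mid in the frame of case between -0.085 and 0.085 m and y of tumbler1_mid in the frame of case between -0.085 and 0.085 m and z of tumbler1_mid in the frame of case between 0.043 and 0.062 m and angle between each of tumbler1_mid, tumbler2_mid, tumbler3_mid, tumbler4_mid's own z axis and vertical below 0.2 rad and linear speed of each of tumbler1, tumbler2, tumbler3, tumbler4 below 0.03 m/s and x of tumbler2_mid in the frame of case between -0.085 and 0.085 m and y of tumbler2_mid in the frame of case between -0.085 and 0.085 m and z of tumbler2_mid in the frame of case between 0.043 and 0.062 m and x of tumbler3_mid in the frame of case between -0.085 and 0.085 m and y of tumbler3_mid in the frame of case between -0.085 and 0.085 m and z of tumbler3_mid in the frame of case between 0.043 and 0.062 m and x of tumbler4_mid in the frame of case between -0.085 and 0.085 m and y of tumbler4_mid in the frame of case between -0.085 and 0.085 m and z of tumbler4_mid in the frame of case between 0.043 and 0.062 m and value of joint handle above 1.5 rad and velocity of joint handle below 0.05 rad/s); the robot touches nothing.
It fails at once if a tumbler is let fall from more than about 3 cm (height (world z) of tumbler1_mid above 0.088 m and contact force between tumbler1 and anything else below 0.01 N).
It fails at once if a tumbler is let fall from more than about 3 cm (height (world z) of tumbler2_mid above 0.088 m and contact force between tumbler2 and anything else below 0.01 N).
It fails at once if a tumbler is let fall from more than about 3 cm (height (world z) of tumbler3_mid above 0.088 m and contact force between tumbler3 and anything else below 0.01 N).
It fails at once if a tumbler is let fall from more than about 3 cm (height (world z) of tumbler4_mid above 0.088 m and contact force between tumbler4 and anything else below 0.01 N).
It fails at once if the tape dispenser, the spool or the brush is shifted by more than 3 cm (distance of any of dispenser, spool_mid, brush from where it was at the start of the episode above 0.03 m).
Of tumbler1, tumbler2, tumbler3, tumbler4 only 2 to 4 are there at a start; the rules pass over those that are not, and their reading is None.
At some moment in a run one of tumbler1, tumbler2, tumbler3, tumbler4 may be knocked a few centimetres aside while the robot is not near it.
It also fails if it takes over 210 s, if anything falls off the work surface, if the arm or the gripper's body presses on something with over 40 N, if the wrist force passes 120 N, or if a joint passes its speed limit or range.

ROBOT

A 6-joint arm with a two-finger parallel gripper is mounted at the origin on the work surface. World frame = base frame: x ahead of the robot, y to its left, z up, the work surface at z = 0. Lengths are in m, angles in rad, forces in N, time in s.
With the tool pointing down it reaches from about 0.35 to 0.775 m from the base axis. Payload 5.5 kg.
Tool frame: the origin (TCP) lies at the very end of the fingers, on their centre line; the grasp point (between the pads) lies 19 mm behind it; z points along the fingers, y is the direction in which the jaws open and shut (so a half turn about z gives the same grasp; the last joint's range is limited). The gripper opens to 85 mm and grips with 20 to 120 N. Pads are 22 mm wide; open, the fingers measure 114 mm over their backs; the gripper's body (76 mm by 85 mm) begins 54 mm behind the grasp point. The pads swing forward as they close: fully open they stand 13 mm farther back than shut.
Start: joints at [-1.46, 0.313, 0.046, 1.304, 0, 1.431], TCP at [0.143, -0.557, 0.231] pointing down, gripper open.
Joint ranges: [-2.76, 2.76], [-0.86, 1.69], [-1.03, 1.26], [-2.2, 2.34], [-1.47, 1.5], [-3.14, 3.14]. Speed limits (rad/s): [2.57, 2.57, 3.14, 3.14, 3.14, 3.14].

INTERFACE

Orientations are given as a unit quaternion [w, x, y, z].
In Python, from workcell import get_state, vision, workorder, silhouettes, tip_of gives the robot as it stands.
- The arm moves only by the shell command python3 -m inch 'ROWS' [FORCE]. ROWS is JSON, a list of rows, each a list of 7 numbers: the shift along the tool's x, y, z in cm, then the turn, a rotation vector about the tool's x, y, z in degrees, then the finger opening in cm, from 0 to 8.54. In form: [[dx, dy, dz, rx, ry, rz, hand], ...]. A call has 1 to 5 rows; each row shifts and turns the commanded pose from where the row before left it, along the tool's axes as they then stand; what a row does not reach is not made up. A row lasts 1/10 s, in which the tool goes at most 50 mm and 8.59 degrees, less where a joint would pass 70% of its speed; a pose out of reach is approached as far as the arm can. A call with a gripper value outside its range is refused whole. The fingers move at their own pace and stop on an object; FORCE is the grip in N (left out, the last holds). Time passes only in rows, so rows that do not move let the fingers close. It gives the time, the measured TCP pose, the force and the opening at its end, in the units of the state.
- get_state(): the state, without advancing time (a new reading comes with each control period).
- vision.read_camera(name): name is "side" or "top"; returns a dict with "pixels" (400x640x3 uint8, red, green, blue), "depth" (400x640 float32, m along the optical axis (not along the pixel's ray), 0 where there is no reading), "mtx" (3x3 intrinsics, pixels), "k1" (the pictures are not rectified: a ray, as slopes to the right and down, at radius r is drawn at 1 + k1 r^2 times it, then the intrinsics apply), "T" (4x4, takes a point from camera to world coordinates). Camera axes: x right, y up, looking along -z (the intrinsics and any distortion apply to the point x, -y, -z); pixel columns grow to the right and rows downward; lengths in m; the calibration is good to about 2 mm. A picture is of the moment at which its call begins.
- workorder.hand_in(): hands the job in, once; it reports no verdict.
Trained networks look in a picture, given as the dict that the camera call returned (one of the last four; its "shot" number tells which), for a name from the list of things; names that differ only in an ending like _2 or _b are one class to them, and where a whole thing is asked for, a point or a joint stands for the part that bears it (a point fixed in the world has none). Each returns a list of dicts, best first, with "confidence" (0 to 1); they miss things now and then, are a little off and sometimes report something else, mostly with a low value. They report only what shows in the picture. A call takes as long as a camera call. They do not tell look-alikes from the thing itself.
- silhouettes(picture, label): "mask" (400x640 bool, what is visible of it) and "location" ([column, row] in pixels, amid what is visible of it).
- tip_of(picture, label): "location" ([column, row] in pixels: a listed point, or the origin of a listed thing).
The state is a dict: "clock": time; "joint_pos": joint angles; "qvel": joint speeds; "tau": joint torques, N m; "tcp_pos": TCP position; "orientation": TCP orientation; "wrist_force": force on the tool from outside, world axes, zero at the start; "ft_torque": the same for the moment, N m; "finger_gap": finger opening in m.
Only numpy, scipy, OpenCV 4.12 (cv2) and the standard library are available. Lean on these libraries where they do the work, as an engineer would, in place of code of your own. Each camera call takes 0.05 s, during which the arm holds its last target.

## Working session

There is one attempt and no reset: what is moved stays moved. The work goes in short steps, Python scripts to look and compute and a shell command to move; the robot and the scene stay as the last step left them, time stands still between calls to the robot, and variables do not carry over. Pictures are saved under pics/ and viewed, and the job is handed in when it is done.

```bash
ls; mkdir -p pics
python3 - <<'E'
from workcell import get_state, vision
import cv2
print(get_state())
for n in ("side","top"):
    p=vision.read_camera(n); print(n,p["mtx"].tolist(),p["k1"],p["T"].round(4).tolist(),p["shot"])
    cv2.imwrite(f"pics/{n}0.png",p["pixels"][:,:,::-1])
E
```

```text
pics
{'clock': 0.0, 'joint_pos': array([-1.45956037e+00,  3.14004272e-01,  4.49942486e-02,  1.30357394e+00,
       -3.51520081e-05,  1.43121431e+00]), 'qvel': array([ 1.25574429e-05,  3.24674096e-03, -1.33339877e-03,  2.05413461e-04,
        4.25377590e-06,  1.45585597e-03]), 'tau': array([-1.49045409e-03, -4.80622566e+01,  2.98534656e+01,  1.92424451e-02,
       -5.59758541e-05, -7.05670189e-06]), 'tcp_pos': array([ 0.14264797, -0.55651515,  0.23041289]), 'orientation': array([-8.93975460e-04,  9.92146196e-01,  1.25080482e-01, -4.90657111e-06]), 'wrist_force': array([0.34208833, 0.2186975 , 0.11038089]), 'ft_torque': array([ 0.02229513, -0.00613455,  0.05105783]), 'finger_gap': 0.08502727819870813}
side [[461.50358714351114, 0.0, 325.24734565659975], [0.0, 461.50358714351114, 200.49069308717], [0.0, 0.0, 1.0]] -0.02738738889202757 [[-0.8266, 0.3402, -0.4483, 0.0817], [-0.5626, -0.4863, 0.6686, 0.6942], [0.0094, 0.8049, 0.5934, 0.7131], [0.0, 0.0, 0.0, 1.0]] 1
top [[422.8421434454371, 0.0, 318.2064000315789], [0.0, 422.8421434454371, 198.0191841014288], [0.0, 0.0, 1.0]] 0.01487018475911441 [[0.0042, 0.9839, -0.1785, 0.3406], [-1.0, 0.005, 0.0042, 0.0114], [0.005, 0.1784, 0.9839, 1.2298], [0.0, 0.0, 0.0, 1.0]] 2
```

View pics/side0.png

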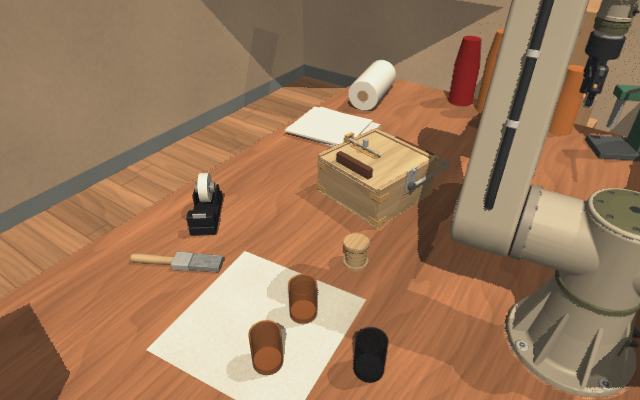

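View pics/top0.png

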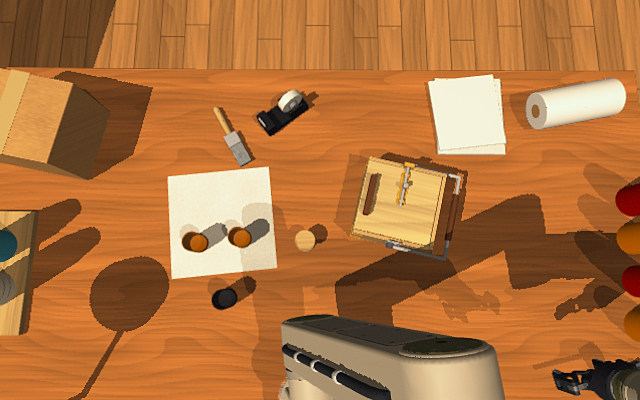

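The top view shows the case at about (405,205), with its cleat at (370,193) and the bolt knob at about (405,185). Two amber tumblers are on the paper at (196,242) and (240,237). The black look-alike is at (225,298), the spool at (305,240), the brush at (232,135) and the dispenser at (285,112). Next I'll measure them.

```bash
cat > h.py <<'E'
import numpy as np, cv2
from workcell import get_state, vision, silhouettes, tip_of
from scipy.spatial.transform import Rotation as R
def ray(p,uv):
    m=p["mtx"]; d=np.array([(uv[0]-m[0,2])/m[0,0],(uv[1]-m[1,2])/m[1,1]])
    u=d.copy()
    for _ in range(10): u=d/(1+p["k1"]*(u@u))
    T=p["T"]; return T[:3,3], T[:3,:3]@np.array([u[0],-u[1],-1.0])
def atz(p,uv,z):
    o,d=ray(p,uv); return o+d*(z-o[2])/d[2]
def atdepth(p,uv,D=None):
    if D is None: D=p["depth"][int(round(uv[1])),int(round(uv[0]))]
    o,d=ray(p,uv); return o+d*D
def tri(p1,u1,p2,u2):
    o1,d1=ray(p1,u1);o2,d2=ray(p2,u2)
    s=np.linalg.lstsq(np.c_[d1,-d2],o2-o1,rcond=None)[0]
    a=o1+d1*s[0];b=o2+d2*s[1]; return (a+b)/2,np.linalg.norm(a-b)
def cloud(p,mask):
    v,u=np.nonzero(mask&(p["depth"]>0)); m=p["mtx"]
    dx=(u-m[0,2])/m[0,0];dy=(v-m[1,2])/m[1,1];x,y=dx.copy(),dy.copy()
    for _ in range(10):
        f=1+p["k1"]*(x*x+y*y);x,y=dx/f,dy/f
    D=p["depth"][v,u]; T=p["T"]
    return (T[:3,:3]@np.array([x*D,-y*D,-D])).T+T[:3,3]
def proj(p,P):
    T=p["T"];c=T[:3,:3].T@(np.asarray(P,float)-T[:3,3]);x,y=c[0]/-c[2],-c[1]/-c[2]
    f=1+p["k1"]*(x*x+y*y);m=p["mtx"];return np.array([m[0,0]*x*f+m[0,2],m[1,1]*y*f+m[1,2]])
E
python3 - <<'E'
from h import *
np.set_printoptions(precision=4,suppress=True)
S=vision.read_camera("side");T=vision.read_camera("top")
Z=dict(lid_grip=.122,bolt_knob=.132,handle_grip=.08,handle_pivot=.08,case=0,case_floor=.01,tumbler1_mid=.0425,spool_mid=.03,dispenser=0,brush=0)
for n,z in Z.items():
    for nm,p in (("side",S),("top",T)):
        for r in tip_of(p,n)[:4]:
            print(n,nm,round(r["confidence"],2),np.round(r["location"],1),atz(p,r["location"],z))
np.savez("shot0.npz",sd=S["depth"],td=T["depth"])
E
```

```text
lid_grip side 0.66 [356.4 166.2] [ 0.5451 -0.1296  0.122 ]
lid_grip side 0.54 [205.1 213.7] [0.7065 0.2091 0.122 ]
lid_grip top 0.66 [240.8 239.1] [0.4314 0.2084 0.122 ]
lid_grip top 0.57 [371.  190.5] [ 0.5627 -0.1343  0.122 ]
bolt_knob side 0.49 [363.1 140.1] [ 0.5886 -0.2343  0.132 ]
bolt_knob top 0.59 [405.4 185.8] [ 0.5738 -0.2245  0.132 ]
bolt_knob top 0.18 [308.4 239.1] [0.4313 0.0317 0.132 ]
handle_grip side 0.83 [411.1 148. ] [ 0.5034 -0.3553  0.08  ]
handle_grip top 0.98 [449.7 216. ] [ 0.5009 -0.3544  0.08  ]
handle_pivot side 0.89 [374.3 168.1] [ 0.5357 -0.2068  0.08  ]
handle_pivot side 0.26 [352.9 164.9] [ 0.5887 -0.1884  0.08  ]
handle_pivot top 0.58 [399.9 205.2] [ 0.5302 -0.2188  0.08  ]
handle_pivot top 0.43 [392.9 204.4] [ 0.5323 -0.1995  0.08  ]
case top 0.89 [393.  209.8] [ 0.5295 -0.2141  0.    ]
case_floor side 0.28 [263.4 347.8] [0.4533 0.3336 0.01  ]
spool_mid side 0.67 [355.8 252.9] [0.436  0.0446 0.03  ]
spool_mid top 0.87 [307.5 238.9] [0.4403 0.0361 0.03  ]
spool_mid top 0.72 [406.5 185.3] [ 0.597  -0.2497  0.03  ]
dispenser side 0.69 [206.6 216.9] [0.8229 0.116  0.    ]
dispenser top 0.93 [280.7 114.2] [0.8239 0.1221 0.    ]
brush side 0.91 [175.4 266.6] [0.7513 0.2783 0.    ]
brush top 0.59 [231.2 136.8] [0.7508 0.2705 0.    ]
```

Run:
```python
from h import *
np.set_printoptions(precision=4,suppress=True)
S=vision.read_camera("side");T=vision.read_camera("top")
allc=[cloud(p,np.ones((400,640),bool)) for p in (S,T)]
P=np.vstack(allc)
near=P[(abs(P[:,0]-.53)<.2)&(abs(P[:,1]+.21)<.2)]
for c,n in zip(allc,"ST"):
    c=c[(abs(c[:,0]-.53)<.17)&(abs(c[:,1]+.21)<.17)]
    top=c[(c[:,2]>.104)&(c[:,2]<.12)]
    # keep within dense region
    print(n,len(top),cv2.minAreaRect((top[:,:2]*1000).astype(np.float32)))
    print(" z med",np.median(top[:,2]))
    knob=c[(c[:,2]>.137)&(c[:,2]<.146)];print(" knob top",knob[:,:2].mean(0) if len(knob) else None,len(knob))
    cl=c[(c[:,2]>.128)&(c[:,2]<.137)]
    cl=cl[np.linalg.norm(cl[:,:2]-[.5627,-.1343],axis=1)<.08]
    print(" cleat",cl.mean(0),len(cl),cv2.minAreaRect((cl[:,:2]*1000).astype(np.float32)) if len(cl)>3 else None)
from workcell import silhouettes
for nm,p in (("side",S),("top",T)):
    for lab in ("tumbler1_mid","tumbler4_mid","lid_grip","bolt_knob","handle_grip","case"):
        for r in silhouettes(p,lab)[:4]:
            c=cloud(p,r["mask"]); print(nm,lab,round(r["confidence"],2),np.round(r["location"]),r["mask"].sum(),c.mean(0) if len(c) else None, c[:,2].max() if len(c) else None)
# tumbler rims by height
c=P; t=c[(c[:,2]>.078)&(c[:,2]<.092)&(c[:,1]>.1)&(c[:,0]<.6)&(c[:,0]>.2)&(c[:,1]<.45)]
lab=cv2.partition(t[:,:2].astype(np.float32).tolist(),lambda a,b:0)[0] if 0 else None
from scipy.cluster.hierarchy import fclusterdata
k=fclusterdata(t[:,:2],.02,criterion="distance",method="single")
for i in set(k):
    q=t[k==i]
    if len(q)>20: print("rim",len(q),cv2.minEnclosingCircle((q[:,:2]*1000).astype(np.float32)),np.median(q[:,2]))
```

```text
S 3621 ((531.255126953125, -211.80264282226562), (219.46774291992188, 221.5653076171875), 76.57740783691406)
 z med 0.11101252277245399
 knob top [ 0.562  -0.1613] 89
 cleat [ 0.5493 -0.126   0.1339] 198 ((562.239013671875, -141.3052978515625), (72.49298858642578, 127.06027221679688), 40.84653854370117)
T 5888 ((530.1796264648438, -212.825927734375), (213.9801788330078, 222.59849548339844), 76.93502807617188)
 z med 0.10975845574053256
 knob top [ 0.5595 -0.1623] 73
 cleat [ 0.5498 -0.1303  0.1342] 206 ((550.419921875, -130.36489868164062), (16.156715393066406, 110.02845764160156), 76.76317596435547)
side tumbler4_mid 0.93 [369. 352.] 1622 [0.276  0.2644 0.0539] 0.08897623817573852
side tumbler4_mid 0.6 [303. 299.] 1269 [0.4405 0.2308 0.0546] 0.0891908002012387
side lid_grip 0.87 [373. 161.] 3319 [ 0.5322 -0.1948  0.1138] 0.1466377125678361
side handle_grip 0.5 [429. 154.] 236 [ 0.4381 -0.3151  0.0827] 0.11841255011589169
side case 0.92 [377. 174.] 8267 [ 0.5125 -0.178   0.0858] 0.1466377125678361
side case 0.67 [374. 158.] 3294 [ 0.5323 -0.1944  0.1139] 0.1466377125678361
side case 
[... 421 characters left out ...]
0.5314 -0.2081  0.111 ] 0.1460891187400013
top lid_grip 0.58 [402. 209.] 7505 [ 0.5236 -0.2215  0.1062] 0.1460891187400013
top bolt_knob 0.56 [404. 184.] 103 [ 0.5796 -0.224   0.1267] 0.1460891187400013
top handle_grip 0.6 [445. 233.] 700 [ 0.4733 -0.3293  0.081 ] 0.09540573977147293
top handle_grip 0.21 [307. 239.] 327 [0.4326 0.043  0.0579] 0.06704233471187315
top case 0.95 [403. 207.] 7527 [ 0.5232 -0.2208  0.106 ] 0.1460891187400013
rim 406 ((277.0213928222656, 260.04864501953125), 28.246183395385742) 0.0840973553646342
rim 341 ((443.2491760253906, 225.35142517089844), 28.540124893188477) 0.08400895945146847
rim 396 ((429.359375, 348.4244384765625), 28.71131706237793) 0.08429204154608821
```

```bash
cat >> h.py <<'E'
YAW=np.radians(-13.2); C=np.array([.531,-.2132])
def case2w(x,y,z): 
    c,s=np.cos(YAW),np.sin(YAW); return np.array([C[0]+c*x-s*y,C[1]+s*x+c*y,z])
def w2case(P):
    c,s=np.cos(YAW),np.sin(YAW); d=np.asarray(P)[...,:2]-C; return np.array([c*d[...,0]+s*d[...,1],-s*d[...,0]+c*d[...,1]])
def plan(tgt,ang,hand,step=4.5,rot=8.0,st=None,show=True):
    """rows (cm,deg) to TCP tgt, tool down, tool-x at world angle ang deg (mod 360 shortest by j6 choice)"""
    s=st or get_state(); q=s["orientation"]; Rm=R.from_quat(np.r_[q[1:],q[0]]); p=np.array(s["tcp_pos"])
    x=Rm.as_matrix()[:,0]; cur=np.degrees(np.arctan2(x[1],x[0]))
    goal=R.from_matrix(np.c_[[np.cos(np.radians(ang)),np.sin(np.radians(ang)),0],[np.sin(np.radians(ang)),-np.cos(np.radians(ang)),0],[0,0,-1]])
    da=ang-cur  # world turn, as asked (no wrapping)
    n=max(int(np.ceil(np.linalg.norm(tgt-p)*100/step)),int(np.ceil(abs(da)/rot)),1)
    rows=[];p0=p.copy()
    for i in range(1,n+1):
        w=p0+(np.asarray(tgt)-p0)*i/n
        d=np.round(Rm.as_matrix().T@(w-p)*100,1 if i<n else 2)
        a=cur+da*i/n
        G=R.from_euler('z',a,degrees=True)*R.from_quat([1,0,0,0])
        r=(Rm.inv()*G).as_rotvec(degrees=True); r=np.round(r,1)
        rows.append([*map(float,d+0.0),*map(float,r+0.0),hand]); p=p+Rm.as_matrix()@(d/100); Rm=Rm*R.from_rotvec(r,degrees=True)
    for i in range(0,n,5):
        print("["+",".join("["+",".join(f"{v:g}" for v in r)+"]" for r in rows[i:i+5])+"]")
    return rows
E
python3 - <<'E'
from h import *
np.set_printoptions(precision=4,suppress=True)
T=vision.read_camera("top")
c=cloud(T,np.ones((400,640),bool)); 
k=c[np.linalg.norm(c[:,:2]-[.574,-.2245],axis=1)<.06]; k=k[k[:,2]>.138]; print(len(k),k.mean(0),w2case(k.mean(0)))
P=cloud(T,np.ones((400,640),bool)); 
for a in ((.078,.092,.276,.26),(.078,.092,.443,.225),(.078,.092,.429,.348)):
    q=P[(P[:,2]>a[0])&(P[:,2]<a[1])&(np.linalg.norm(P[:,:2]-a[2:],axis=1)<.05)]; print(len(q),q.mean(0),cv2.minEnclosingCircle((q[:,:2]*1000).astype(np.float32)))
plan(case2w(.044,-.001,.2),-13.2+180,5)
E
```

```text
26 [ 0.5768 -0.2232  0.1427] [0.0468 0.0007]
90 [0.2762 0.2598 0.0839] ((276.0238342285156, 259.23681640625), 26.843406677246094)
80 [0.4419 0.2248 0.084 ] ((442.0135192871094, 224.78494262695312), 26.94916343688965)
88 [0.4276 0.3505 0.0836] ((427.3161315917969, 348.86419677734375), 28.28849983215332)
[[2.5,-1.1,0.2,0,0,-7.6,5],[2.6,-0.7,0.1,0,0,-7.6,5],[2.7,-0.4,0.2,0,0,-7.7,5],[2.7,0,0.1,0,0,-7.6,5],[2.7,0.3,0.2,0,0,-7.6,5]]
[[2.7,0.7,0.1,0,0,-7.6,5],[2.5,1.1,0.2,0,0,-7.7,5],[2.3,1.3,0.2,0,0,-7.6,5],[2.2,1.7,0.1,0,0,-7.6,5],[1.9,1.9,0.2,0,0,-7.6,5]]
[[1.6,2.2,0.1,0,0,-7.6,5],[1.4,2.4,0.2,0,0,-7.7,5],[1,2.5,0.1,0,0,-7.6,5],[0.7,2.6,0.2,0,0,-7.6,5],[0.3,2.7,0.1,0,0,-7.6,5]]
[[-0.1,2.8,0.2,0,0,-7.6,5],[-0.4,2.7,0.2,0,0,-7.7,5],[-0.7,2.6,0.1,0,0,-7.6,5],[-1.1,2.5,0.2,0,0,-7.6,5],[-1.45,2.27,0.13,0,0,-7.6,5]]
```

```bash
python3 -m inch '[[2.5,-1.1,0.2,0,0,-7.6,5],[2.6,-0.7,0.1,0,0,-7.6,5],[2.7,-0.4,0.2,0,0,-7.7,5],[2.7,0,0.1,0,0,-7.6,5],[2.7,0.3,0.2,0,0,-7.6,5]]' 40 && python3 -m inch '[[2.7,0.7,0.1,0,0,-7.6,5],[2.5,1.1,0.2,0,0,-7.7,5],[2.3,1.3,0.2,0,0,-7.6,5],[2.2,1.7,0.1,0,0,-7.6,5],[1.9,1.9,0.2,0,0,-7.6,5]]'
python3 -m inch '[[1.6,2.2,0.1,0,0,-7.6,5],[1.4,2.4,0.2,0,0,-7.7,5],[1,2.5,0.1,0,0,-7.6,5],[0.7,2.6,0.2,0,0,-7.6,5],[0.3,2.7,0.1,0,0,-7.6,5]]'
python3 -m inch '[[-0.1,2.8,0.2,0,0,-7.6,5],[-0.4,2.7,0.2,0,0,-7.7,5],[-0.7,2.6,0.1,0,0,-7.6,5],[-1.1,2.5,0.2,0,0,-7.6,5],[-1.45,2.27,0.13,0,0,-7.6,5]]'
python3 -m inch '[[0,0,0,0,0,0,4]]'
python3 - <<'E'
from h import *
plan(case2w(.0455,0,.2),166.8,4)
plan(case2w(.0455,0,.118),166.8,4,step=2)
E
```

```text
clock: 2.45
tcp_pos: [0.2507, -0.4734, 0.2234]
orientation: [0.0, 0.896, 0.444, -0.0]
wrist_force: [-0.2, -0.5, 0.7]
finger_gap: 0.0499
clock: 2.95
tcp_pos: [0.3587, -0.3899, 0.2154]
orientation: [0.0, 0.702, 0.713, -0.0]
wrist_force: [0.1, -1.1, 0.0]
finger_gap: 0.0498
clock: 3.45
tcp_pos: [0.4662, -0.3066, 0.2082]
orientation: [0.0, 0.431, 0.903, -0.0]
wrist_force: [-0.9, -1.0, -0.4]
finger_gap: 0.0498
clock: 3.95
tcp_pos: [0.5744, -0.2234, 0.1999]
orientation: [0.0, 0.112, 0.994, -0.0]
wrist_force: [-1.1, -0.8, -0.3]
finger_gap: 0.05
clock: 4.05
tcp_pos: [0.5756, -0.2222, 0.1994]
orientation: [0.0, 0.112, 0.994, 0.0]
wrist_force: [0.2, -0.2, -0.4]
finger_gap: 0.04
[[0,-0.14,-0.06,0,0,0.3,4]]
[[0,0,1.6,0,0,0.1,4],[0,-0.1,1.7,0,0,0,4],[0,0,1.6,0,0,0.1,4],[0,0,1.6,0,0,0,4],[0.01,-0.05,1.64,0,0,0.1,4]]
```

```bash
python3 -m inch '[[0,-0.1,0,0,0,0,4],[0,0,2,0,0,0,4],[0,0,2,0,0,0,4],[0,0,2,0,0,0,4],[0,0,2,0,0,0,4]]'
python3 -m inch '[[0,0,0,0,0,0,2],[0,0,0,0,0,0,0.5],[0,0,0,0,0,0,0.5],[0,0,0,0,0,0,0.5]]' 40
python3 - <<'E'
from h import *
for n in ("side","top"):
    p=vision.read_camera(n); im=p["pixels"][100:260,280:480] if n=="side" else p["pixels"][130:290,310:510]
    cv2.imwrite(f"pics/{n}1.png",cv2.resize(im,None,fx=3,fy=3)[:,:,::-1])
print(w2case(get_state()["tcp_pos"]))
E
```

```text
clock: 4.55
tcp_pos: [0.5725, -0.2264, 0.1196]
orientation: [0.0, 0.117, 0.993, -0.0]
wrist_force: [0.4, 0.1, -0.8]
finger_gap: 0.0404
clock: 4.95
tcp_pos: [0.5723, -0.2222, 0.1191]
orientation: [-0.001, 0.115, 0.993, 0.003]
wrist_force: [0.9, 8.9, -9.6]
finger_gap: 0.0128
[0.04223132 0.00065008]
```

View pics/side1.png

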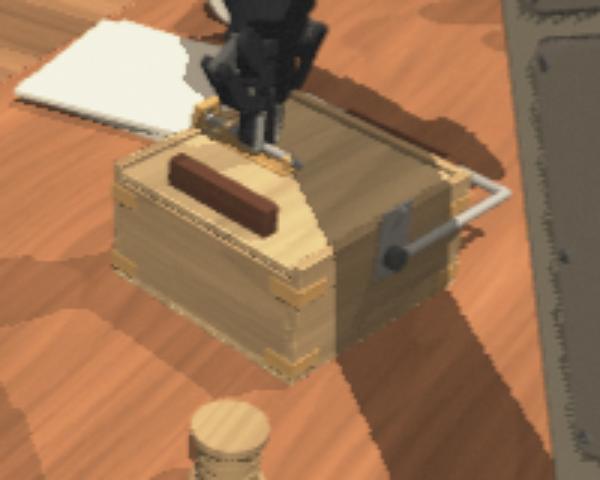

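The fingers are around the knob, with a gap of 12.8 mm. Next I draw the bolt along tool +x (case -x).

```bash
python3 -m inch '[[0.7,0.3,0,0,0,0,0.5],[0.7,0,0,0,0,0,0.5],[0.7,0,0,0,0,0,0.5],[0.7,0,0,0,0,0,0.5],[0.2,0,0,0,0,0,0.5]]' 
python3 -m inch '[[0,0,0,0,0,0,0.5],[0,0,0,0,0,0,0.5]]'
python3 - <<'E'
from h import *
print(w2case(get_state()["tcp_pos"]))
p=vision.read_camera("side"); im=p["pixels"][100:260,280:480]
cv2.imwrite(f"pics/s2.png",cv2.resize(im,None,fx=3,fy=3)[:,:,::-1])
E
```

```text
clock: 5.55
tcp_pos: [0.5471, -0.216, 0.1195]
orientation: [0.003, 0.115, 0.993, 0.0]
wrist_force: [16.0, -1.7, -25.7]
finger_gap: 0.0125
clock: 5.75
tcp_pos: [0.5472, -0.216, 0.1194]
orientation: [0.003, 0.115, 0.993, 0.0]
wrist_force: [12.4, -0.8, -21.5]
finger_gap: 0.0125
[0.01642091 0.00096056]
```

View pics/s2.png

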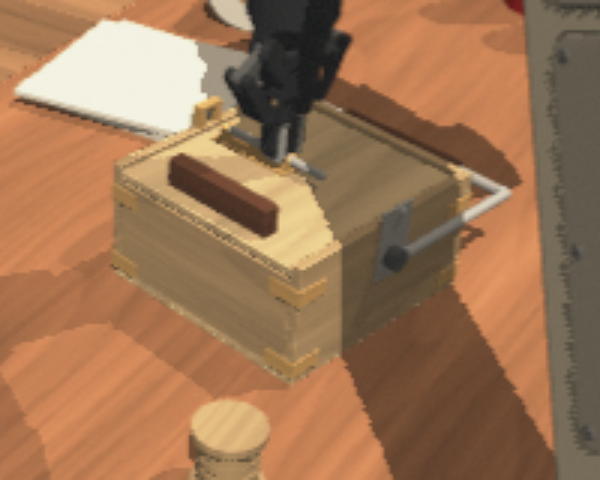

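The bolt has moved about 26 mm and meets a firm end stop. The picture shows the rod clear of the keeper at (207,110). I release it and go to the cleat.

```bash
python3 -m inch '[[-0.1,0,0,0,0,0,4],[0,0,0,0,0,0,4],[0,0,-2,0,0,0,4],[0,0,-2,0,0,0,4],[0,0,0,0,0,0,4]]'
python3 - <<'E'
from h import *
T=vision.read_camera("top"); c=cloud(T,np.ones((400,640),bool)); 
k=c[np.linalg.norm(c[:,:2]-[.55,-.13],axis=1)<.07]; k=k[(k[:,2]>.13)&(k[:,2]<.137)]; r=cv2.minAreaRect((k[:,:2]*1000).astype(np.float32)); print(len(k),r,w2case(np.array(r[0])/1000))
cv2.imwrite("pics/t2.png",cv2.resize(T["pixels"][130:290,310:510],None,fx=3,fy=3)[:,:,::-1])
plan(case2w(0,.085,.165),166.8,4)
E
```

```text
clock: 6.3
tcp_pos: [0.5477, -0.2174, 0.1649]
orientation: [0.004, 0.116, 0.993, -0.002]
wrist_force: [-0.0, -0.6, -0.0]
finger_gap: 0.04
208 ((550.8695678710938, -130.6643829345703), (16.16762351989746, 110.45093536376953), 76.52752685546875) [0.00049751 0.08489217]
[[0.8,4.2,-0.1,-0.1,0.3,0,4],[0.86,4.29,-0.1,0,0,-0.1,4]]
```

View pics/t2.png

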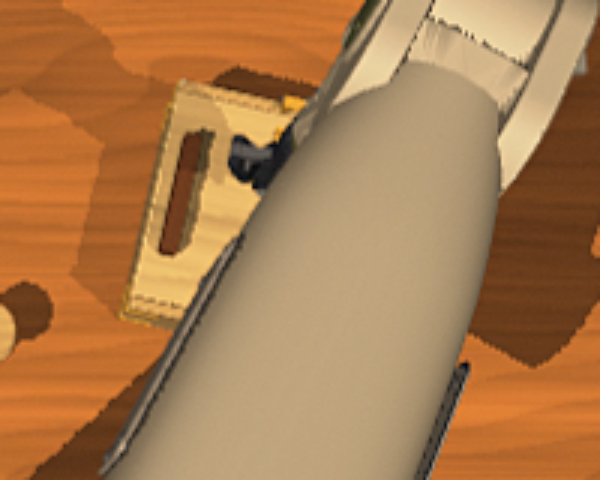

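The cleat is at (187,190) in the crop, where I expected it. The arm covers the bolt in this view. Now I grip the cleat.

```bash
python3 -m inch '[[0.8,4.2,-0.1,0,0.3,0,4],[0.9,4.3,0,0,0,0,4],[0,0,0,0,0,0,4],[0,0,2.4,0,0,0,4],[0,0,2.4,0,0,0,4]]' 
python3 -m inch '[[0,0,0,0,0,0,4],[0,0,0,0,0,0,0.8],[0,0,0,0,0,0,0.8],[0,0,0,0,0,0,0.8],[0,0,0,0,0,0,0.8]]' 60
python3 - <<'E'
from h import *
s=get_state();print(w2case(s["tcp_pos"]),s["wrist_force"],R.from_quat(np.r_[s["orientation"][1:],s["orientation"][0]]).as_matrix().round(3))
E
```

```text
clock: 6.85
tcp_pos: [0.5492, -0.1294, 0.1133]
orientation: [-0.001, 0.115, 0.993, -0.0]
wrist_force: [0.1, 0.1, -0.7]
finger_gap: 0.0401
clock: 7.35
tcp_pos: [0.549, -0.129, 0.1142]
orientation: [-0.002, 0.115, 0.993, 0.0]
wrist_force: [-0.2, 2.9, 3.0]
finger_gap: 0.0145
[-0.00168014  0.08608412] [-0.17374054  2.86973956  2.95167433] [[-0.973  0.229 -0.004]
 [ 0.229  0.973  0.001]
 [ 0.004  0.    -1.   ]]
```

```bash
python3 -m inch '[[0,1,0,0,0,0,0.8],[0,2,0,0,0,0,0.8],[0,2.5,0,0,0,0,0.8],[0,2.5,0,0,0,0,0.8],[0,2.5,0,0,0,0,0.8]]' 
python3 -m inch '[[0,2.5,0,0,0,0,0.8],[0,2.5,0,0,0,0,0.8],[0,2,0,0,0,0,0.8],[0,1.5,0,0,0,0,0.8],[0,0.5,0,0,0,0,0.8]]'
python3 -m inch '[[0,0.2,0,0,0,0,0.8],[0,0,0,0,0,0,0.8]]'
python3 - <<'E'
from h import *
s=get_state();print(w2case(s["tcp_pos"]),s["wrist_force"])
E
```

```text
clock: 7.85
tcp_pos: [0.5732, -0.0268, 0.1141]
orientation: [-0.002, 0.116, 0.993, -0.001]
wrist_force: [-0.7, -2.9, 3.3]
finger_gap: 0.0148
clock: 8.35
tcp_pos: [0.594, 0.0609, 0.1141]
orientation: [-0.001, 0.115, 0.993, -0.001]
wrist_force: [-3.6, -12.8, 8.4]
finger_gap: 0.0148
clock: 8.55
tcp_pos: [0.5939, 0.0609, 0.1141]
orientation: [-0.002, 0.116, 0.993, -0.002]
wrist_force: [-2.7, -7.8, 8.1]
finger_gap: 0.015
[-0.00130014  0.28121233] [-2.74670181 -7.80733369  8.14812847]
```

```bash
python3 -m inch '[[0,-0.1,0,0,0,0,4],[0,0,0,0,0,0,4],[0,0,-3,0,0,0,6],[0,0,-4,0,0,0,8],[0,0,-4,0,0,0,8]]'
python3 - <<'E'
from h import *
for n in ("side","top"):
    p=vision.read_camera(n); cv2.imwrite(f"pics/{n}3.png",p["pixels"][:,:,::-1])
    P=cloud(p,np.ones((400,640),bool))
    t=P[(P[:,2]>.078)&(P[:,2]<.092)&(P[:,1]>.15)&(P[:,0]<.6)&(P[:,0]>.2)&(P[:,1]<.45)]
    from scipy.cluster.hierarchy import fclusterdata
    k=fclusterdata(t[:,:2],.02,criterion="distance",method="single")
    for i in set(k):
        q=t[k==i]
        if len(q)>20: print(n,"rim",len(q),cv2.minEnclosingCircle((q[:,:2]*1000).astype(np.float32)),np.median(q[:,2]))
E
```

```text
clock: 9.05
tcp_pos: [0.5934, 0.062, 0.2234]
orientation: [-0.004, 0.115, 0.993, 0.0]
wrist_force: [0.9, 0.6, 0.7]
finger_gap: 0.0793
side rim 322 ((278.02789306640625, 260.6834411621094), 27.966157913208008) 0.08436404885821541
side rim 312 ((430.84375, 349.77471923828125), 27.782814025878906) 0.08428716251626306
side rim 254 ((444.1065979003906, 225.5574493408203), 28.0757999420166) 0.08409713102642186
top rim 23 ((270.7638244628906, 277.06744384765625), 17.195131301879883) 0.08436945304641075
top rim 90 ((427.77154541015625, 348.0451354980469), 28.62465476989746) 0.08425956633518317
```

View pics/side3.png

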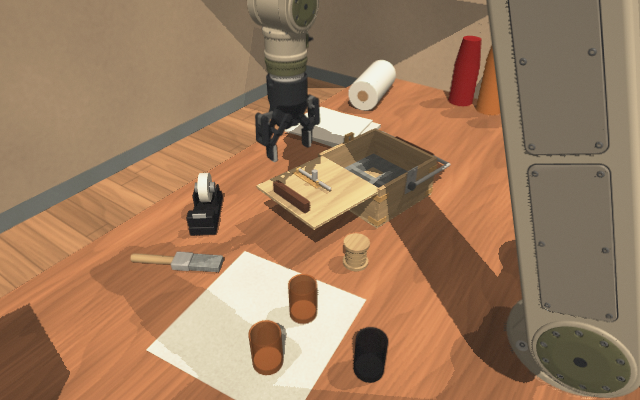

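View pics/top3.png

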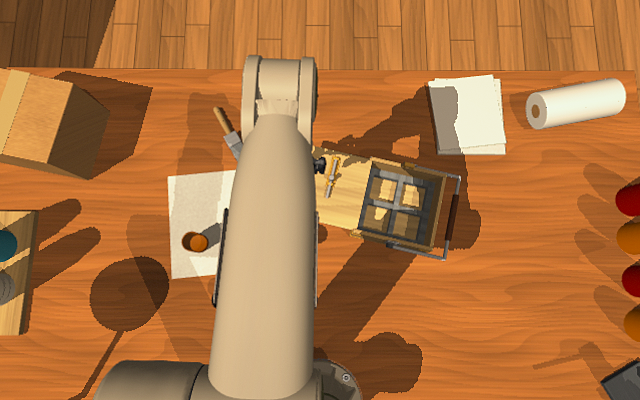

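Run:
```python
import cv2,numpy as np
a=cv2.imread("pics/side0.png")[250:390,200:400];b=cv2.imread("pics/side3.png")[250:390,200:400]
cv2.imwrite("pics/cmp.png",cv2.resize(np.hstack([a,b]),None,fx=2,fy=2,interpolation=cv2.INTER_NEAREST))
```

```text
(no output)
```

View pics/cmp.png

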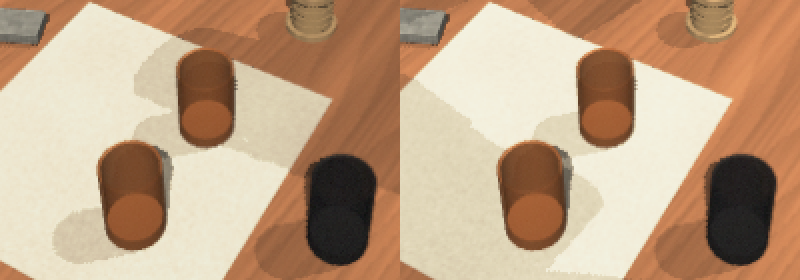

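Two amber tumblers remain, and the grey patch is just a shadow. The lid is fully open and all four cells are empty. Next I go to tumbler A at (.443,.225).

```bash
sed -i 's/-13.2)/-13.3)/' h.py
python3 - <<'E'
from h import *
plan(np.array([.443,.2252,.16]),121.7,8.5)
E
```

```text
[[3.1,2.1,1.1,0.2,0.3,7.5,8.5],[3.4,1.6,1.2,0,0,7.5,8.5],[3.5,1.2,1.1,-0.1,0,7.5,8.5],[3.7,0.7,1.2,0,0,7.6,8.5],[3.7,0.2,1.2,0,0,7.5,8.5]]
[[3.76,-0.27,1.11,0,0,7.5,8.5]]
```

```bash
python3 -m inch '[[3.1,2.1,1.1,0.2,0.3,7.5,8.5],[3.4,1.6,1.2,0,0,7.5,8.5],[3.5,1.2,1.1,-0.1,0,7.5,8.5],[3.7,0.7,1.2,0,0,7.6,8.5],[3.7,0.2,1.2,0,0,7.5,8.5]]' 
python3 -m inch '[[3.8,-0.3,1.1,0,0,7.5,8.5],[0,0,0,0,0,0,8.5]]'
python3 - <<'E'
from h import *
from scipy.cluster.hierarchy import fclusterdata
p=vision.read_camera("side");cv2.imwrite("pics/s4.png",p["pixels"][:,:,::-1])
P=cloud(p,np.ones((400,640),bool))
t=P[(P[:,2]>.078)&(P[:,2]<.092)&(P[:,1]>.15)&(P[:,0]<.6)&(P[:,0]>.2)&(P[:,1]<.45)]
k=fclusterdata(t[:,:2],.02,criterion="distance",method="single")
for i in set(k):
    q=t[k==i]
    if len(q)>20: print("rim",len(q),cv2.minEnclosingCircle((q[:,:2]*1000).astype(np.float32)))
plan(np.array([.443,.2252,.046]),121.7,8.5,step=3)
E
```

```text
clock: 9.65
tcp_pos: [0.4637, 0.1986, 0.1652]
orientation: [-0.005, 0.432, 0.902, -0.002]
wrist_force: [0.6, 0.7, 0.7]
finger_gap: 0.0852
clock: 9.85
tcp_pos: [0.4338, 0.2271, 0.1534]
orientation: [-0.007, 0.486, 0.874, -0.004]
wrist_force: [-0.5, 1.3, -0.2]
finger_gap: 0.0849
rim 318 ((277.70977783203125, 260.5271911621094), 27.597429275512695)
rim 302 ((430.2425842285156, 349.13861083984375), 28.454490661621094)
rim 256 ((444.60870361328125, 226.36550903320312), 28.085981369018555)
[[-0.1,0.2,2.7,-0.6,-0.4,0.1,8.5],[-0.1,0.1,2.7,0,0,0,8.5],[-0.1,0.1,2.7,0,0,0.1,8.5],[-0.16,0.15,2.73,0,0,0,8.5]]
```

View pics/s4.png

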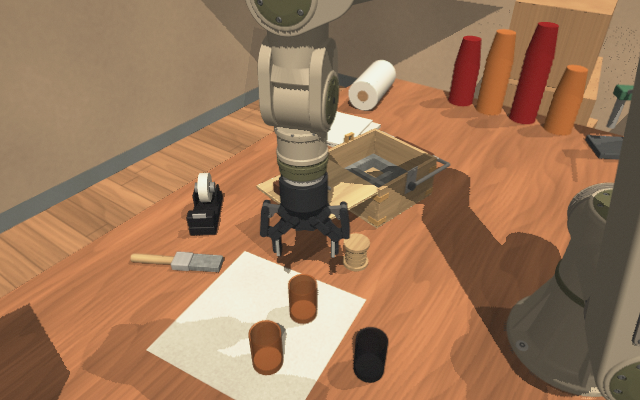

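```bash
python3 -m inch '[[-0.1,0.1,0,-0.6,-0.4,0.1,8.5],[-0.1,0.1,0,0,0,0,8.5],[0,0,0,0,0,0,8.5]]'
python3 - <<'E'
from h import *
plan(np.array([.443,.2252,.046]),121.7,8.5,step=3)
E
```

```text
clock: 10.2
tcp_pos: [0.4428, 0.2238, 0.1559]
orientation: [0.001, 0.489, 0.873, 0.001]
wrist_force: [0.7, -0.2, 0.2]
finger_gap: 0.0851
[[0,0,2.7,0.2,0.1,0,8.5],[0.1,0,2.8,0,0,-0.1,8.5],[0,0.1,2.7,0,0,0,8.5],[0.01,-0.02,2.79,0,0,-0.1,8.5]]
```

```bash
python3 -m inch '[[0,0,2.7,0.1,0.1,0,8.5],[0,0,2.8,0,0,0,8.5],[0.1,0.1,2.7,0,0,0,8.5],[0,0,2.8,0,0,0,8.5],[0,0,0,0,0,0,8.5]]'
python3 -m inch '[[0,0,0,0,0,0,6.5],[0,0,0,0,0,0,5],[0,0,0,0,0,0,4.8],[0,0,0,0,0,0,4.8]]' 40
python3 - <<'E'
from h import *
s=get_state(); print(s["tcp_pos"],s["finger_gap"],s["wrist_force"])
E
```

```text
clock: 10.7
tcp_pos: [0.4398, 0.2243, 0.0425]
orientation: [-0.002, 0.489, 0.872, -0.002]
wrist_force: [-0.9, 0.7, -0.1]
finger_gap: 0.0847
clock: 11.1
tcp_pos: [0.4436, 0.2262, 0.0474]
orientation: [0.001, 0.488, 0.873, 0.002]
wrist_force: [0.3, -1.3, 7.3]
finger_gap: 0.0531
[0.44358816 0.22617804 0.04739038] 0.05311908538237716 [ 0.335516   -1.27016986  7.29094002]
```

```bash
python3 -m inch '[[0,0,-1,0,0,0,4.8],[0,0,-3,0,0,0,4.8],[0,0,-4,0,0,0,4.8],[0,0,-4,0,0,0,4.8],[0,0,-4,0,0,0,4.8]]'
python3 -m inch '[[0,0,0,0,0,0,4.8]]'
python3 - <<'E'
from h import *
print(case2w(-.043,-.043,0))
plan(case2w(-.043,-.043,.21),121.7,4.8)
E
```

```text
clock: 11.6
tcp_pos: [0.4412, 0.2256, 0.2077]
orientation: [-0.0, 0.488, 0.873, 0.0]
wrist_force: [1.4, 0.1, -2.3]
finger_gap: 0.0533
clock: 11.7
tcp_pos: [0.4448, 0.2268, 0.212]
orientation: [0.003, 0.488, 0.873, 0.004]
wrist_force: [-0.2, 0.3, -2.2]
finger_gap: 0.053
[ 0.47926117 -0.24515455  0.        ]
[[-3.8,-2,0,0.6,0.1,0,4.8],[-3.8,-2,0,0,0,0,4.8],[-3.9,-1.9,0,0,0,0,4.8],[-3.8,-2,0.1,0,0,0,4.8],[-3.8,-2,0,0,0,-0.1,4.8]]
[[-3.8,-2,0,0,0,0,4.8],[-3.8,-2,0,0,0,0,4.8],[-3.8,-2,0,0,0,0,4.8],[-3.9,-2,0,0,0,0,4.8],[-3.8,-1.9,0.1,0,0,0,4.8]]
[[-3.79,-2.03,-0.02,0,0,0,4.8]]
```

```bash
python3 -m inch '[[-2,-1,0,0.4,0.1,0,4.8],[-3.8,-2,0,0,0,0,4.8],[-3.8,-2,0,0,0,0,4.8],[-3.8,-2,0,0,0,0,4.8],[-3.8,-2,0,0,0,0,4.8]]'
python3 -m inch '[[-3.8,-2,0,0,0,0,4.8],[-3.8,-2,0,0,0,0,4.8],[-3.8,-2,0,0,0,0,4.8],[-3.8,-2,0,0,0,0,4.8],[-3.8,-2,0,0,0,0,4.8]]'
python3 -m inch '[[-3.8,-2,0,0,0,0,4.8],[-1.8,-0.9,0,0,0,0,4.8],[0,0,0,0,0,0,4.8],[0,0,0,0,0,0,4.8]]'
python3 - <<'E'
from h import *
plan(case2w(-.043,-.043,.21),121.7,4.8)
for n in ("side","top"):
    p=vision.read_camera(n); cv2.imwrite(f"pics/{n}5.png",p["pixels"][:,:,::-1])
E
```

```text
clock: 12.2
tcp_pos: [0.4545, 0.0308, 0.2054]
orientation: [-0.003, 0.488, 0.873, -0.002]
wrist_force: [1.1, 0.4, -2.0]
finger_gap: 0.0535
clock: 12.7
tcp_pos: [0.4688, -0.1835, 0.2055]
orientation: [-0.003, 0.488, 0.873, -0.002]
wrist_force: [0.7, -0.3, -1.8]
finger_gap: 0.0531
clock: 13.1
tcp_pos: [0.4735, -0.2445, 0.2053]
orientation: [-0.004, 0.488, 0.873, -0.002]
wrist_force: [0.9, 0.9, -2.0]
finger_gap: 0.0529
[[-0.36,0.45,-0.48,-0.4,-0.3,-0.2,4.8]]
```

View pics/side5.png

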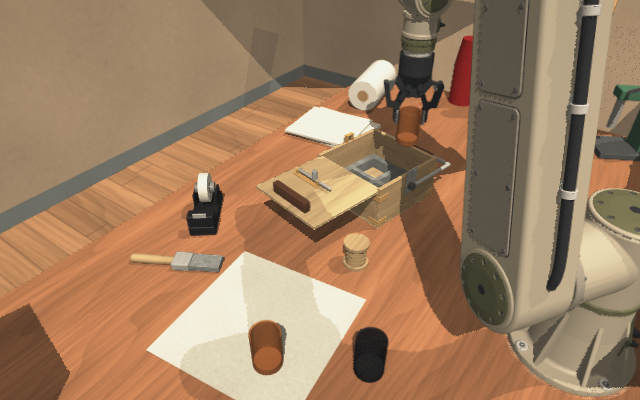

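```bash
python3 -m inch '[[-0.3,0.4,0,-0.4,-0.3,-0.2,4.8],[0,0,0,0,0,0,4.8],[0,0,0,0,0,0,4.8]]'
python3 - <<'E'
from h import *
plan(case2w(-.043,-.043,.12),121.7,4.8)
for n in ("top",):
    p=vision.read_camera(n); cv2.imwrite(f"pics/{n}5b.png",p["pixels"][:,:,::-1])
E
```

```text
clock: 13.5
tcp_pos: [0.4794, -0.2448, 0.2061]
orientation: [0.001, 0.486, 0.874, -0.0]
wrist_force: [-1.1, -0.3, -1.9]
finger_gap: 0.0533
[[0,0,4.3,0,0.2,0.1,4.8],[-0.02,-0.03,4.31,0,0,0,4.8]]
```

View pics/top5b.png

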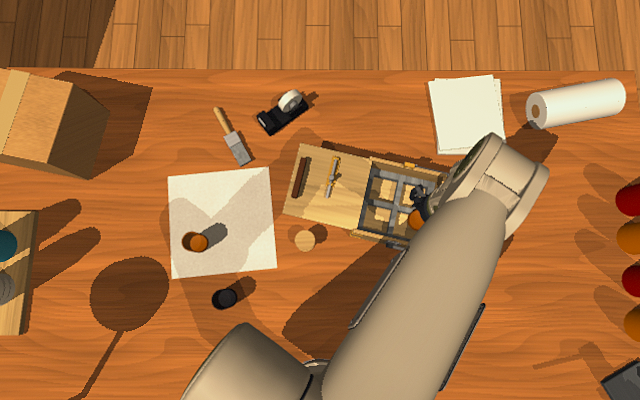

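```bash
python3 -m inch '[[0,0,2.5,0,0.2,0,4.8],[0,0,2.5,0,0,0,4.8],[0,0,2.5,0,0,0,4.8],[0,0,2,0,0,0,4.8],[0,0,0,0,0,0,4.8]]'
python3 -m inch '[[0,0,0,0,0,0,4.8]]'
python3 - <<'E'
from h import *
plan(case2w(-.043,-.043,.058),121.7,4.8,step=1.5)
E
```

```text
clock: 14.05
tcp_pos: [0.4772, -0.2439, 0.1081]
orientation: [-0.003, 0.486, 0.874, 0.001]
wrist_force: [-0.2, -0.0, -2.7]
finger_gap: 0.053
clock: 14.15
tcp_pos: [0.4791, -0.2454, 0.1111]
orientation: [-0.001, 0.486, 0.874, 0.0]
wrist_force: [0.8, -0.6, -1.4]
finger_gap: 0.053
[[0,0,1.3,0,-0.1,0,4.8],[0,0,1.4,0,0,0,4.8],[0,0,1.3,0,0,0.1,4.8],[0.01,0.02,1.31,0,0,0,4.8]]
```

```bash
python3 -m inch '[[0,0,1.5,0,0,0,4.8],[0,0,1.5,0,0,0,4.8],[0,0,1,0,0,0,4.8],[0,0,0.8,0,0,0,4.8],[0,0,0.4,0,0,0,4.8]]'
python3 -m inch '[[0,0,0,0,0,0,4.8],[0,0,0.1,0,0,0,4.8]]'
python3 - <<'E'
from h import *
print(w2case(get_state()["tcp_pos"]))
for n in ("side",):
    p=vision.read_camera(n); cv2.imwrite(f"pics/{n}6.png",cv2.resize(p["pixels"][100:240,240:460],None,fx=3,fy=3)[:,:,::-1])
E
```

```text
clock: 14.65
tcp_pos: [0.4794, -0.2456, 0.0589]
orientation: [-0.0, 0.487, 0.874, 0.0]
wrist_force: [-0.6, 0.1, -1.7]
finger_gap: 0.0533
clock: 14.85
tcp_pos: [0.4796, -0.2458, 0.0584]
orientation: [0.0, 0.487, 0.874, 0.0]
wrist_force: [-0.5, -0.6, -2.0]
finger_gap: 0.053
[-0.04252291 -0.04354356]
```

View pics/side6.png

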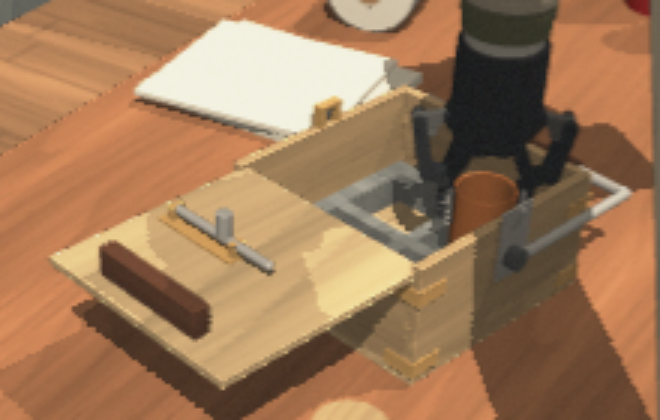

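The tumbler is inside the cell at (485,205) in the crop. I lower it the last millimetre until it touches.

```bash
python3 -m inch '[[0,0,0.1,0,0,0,4.8],[0,0,0.1,0,0,0,4.8],[0,0,0,0,0,0,4.8]]'
```

```text
clock: 15.2
tcp_pos: [0.4797, -0.2459, 0.0573]
orientation: [0.001, 0.487, 0.874, 0.0]
wrist_force: [-1.6, 1.6, 6.9]
finger_gap: 0.0531
```

```bash
python3 -m inch '[[0,0,0,0,0,0,5.4],[0,0,0,0,0,0,5.8],[0,0,0,0,0,0,6.6],[0,0,0,0,0,0,6.8],[0,0,0,0,0,0,6.8]]'
```

```text
clock: 15.7
tcp_pos: [0.4821, -0.2443, 0.057]
orientation: [0.002, 0.486, 0.874, 0.003]
wrist_force: [7.8, 8.5, 5.5]
finger_gap: 0.0676
```

```bash
python3 -m inch '[[0,0.2,0,0,0,0,6.2],[0,0,0,0,0,0,6.2]]'; python3 -m inch '[[0,0,-0.5,0,0,0,6.2],[0,0,-1,0,0,0,6.2],[0,0,-2,0,0,0,6.2],[0,0,-3,0,0,0,6.2],[0,0,-4,0,0,0,6.2]]'; python3 -m inch '[[0,0,-3,0,0,0,6.2],[0,0,-2,0,0,0,8.5]]'
python3 - <<'E'
from h import *
for n in ("side",):
    p=vision.read_camera(n); cv2.imwrite(f"pics/{n}7.png",cv2.resize(p["pixels"][100:240,240:460],None,fx=3,fy=3)[:,:,::-1])
plan(np.array([.44,-.02,.225]),166.7,8.5)
E
```

```text
clock: 15.9
tcp_pos: [0.481, -0.2444, 0.0558]
orientation: [-0.0, 0.486, 0.874, 0.0]
wrist_force: [1.2, -0.0, 0.3]
finger_gap: 0.0623
clock: 16.4
tcp_pos: [0.4794, -0.2439, 0.1611]
orientation: [-0.002, 0.487, 0.873, 0.0]
wrist_force: [0.7, -0.0, -0.3]
finger_gap: 0.0618
clock: 16.6
tcp_pos: [0.4812, -0.2453, 0.2144]
orientation: [0.001, 0.487, 0.874, 0.0]
wrist_force: [-0.4, 0.2, -0.1]
finger_gap: 0.0747
[[3.6,1.4,-0.1,0.2,0.4,-7.5,8.5],[3.3,1.8,-0.2,0,0,-7.5,8.5],[3.1,2.3,-0.1,0,0,-7.5,8.5],[2.8,2.6,-0.1,0,0,-7.5,8.5],[2.4,3,-0.2,0,-0.1,-7.5,8.5]]
[[2,3.29,-0.11,0,0,-7.5,8.5]]
```

View pics/side7.png

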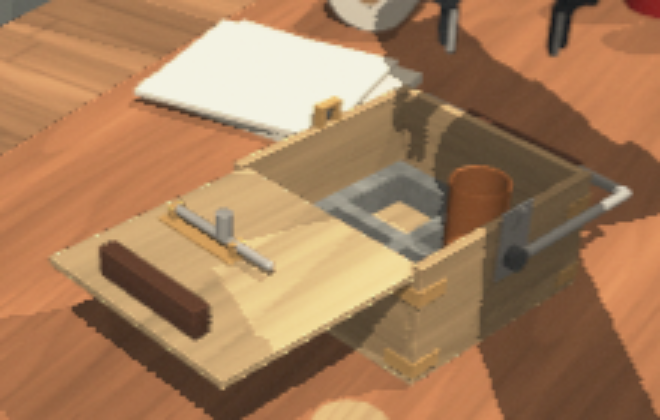

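Tumbler A stands upright in its cell. Now tumbler B.

Run:
```python
from h import *
plan(np.array([.4295,.3492,.17]),211.7,8.5)
```

```text
[[3.8,1.9,0.3,0.2,0.4,-6.4,8.5],[3.6,2.3,0.4,0,0,-6.5,8.5],[3.3,2.8,0.3,0,0,-6.4,8.5],[2.9,3,0.3,0,0,-6.4,8.5],[2.6,3.4,0.4,0,0,-6.4,8.5]]
[[2.3,3.7,0.3,0,-0.1,-6.5,8.5],[1.7,3.8,0.3,0,0,-6.4,8.5],[1.4,4.1,0.4,0,0,-6.4,8.5],[0.9,4.2,0.3,0,0,-6.4,8.5],[0.4,4.2,0.3,0,0,-6.5,8.5]]
[[-0.1,4.3,0.4,0,0,-6.4,8.5],[-0.5,4.2,0.3,0,0,-6.4,8.5],[-1.1,4.2,0.3,0,0,-6.4,8.5],[-1.43,3.97,0.37,0,0,-6.5,8.5]]
```

```bash
python3 -m inch '[[3.8,1.9,0.3,0.2,0.4,-6.4,8.5],[3.6,2.3,0.4,0,0,-6.5,8.5],[3.3,2.8,0.3,0,0,-6.4,8.5],[2.9,3,0.3,0,0,-6.4,8.5],[2.6,3.4,0.4,0,0,-6.4,8.5]]'
python3 -m inch '[[2.3,3.7,0.3,0,-0.1,-6.5,8.5],[1.7,3.8,0.3,0,0,-6.4,8.5],[1.4,4.1,0.4,0,0,-6.4,8.5],[0.9,4.2,0.3,0,0,-6.4,8.5],[0.4,4.2,0.3,0,0,-6.5,8.5]]'
python3 -m inch '[[-0.1,4.3,0.4,0,0,-6.4,8.5],[-0.5,4.2,0.3,0,0,-6.4,8.5],[-1.1,4.2,0.3,0,0,-6.4,8.5],[-1.4,3.9,0.4,0,0,-6.5,8.5],[0,0,0,0,0,0,8.5]]'
python3 -m inch '[[0,0,0,0,0,0,8.5]]'
python3 - <<'E'
from h import *
from scipy.cluster.hierarchy import fclusterdata
p=vision.read_camera("side");cv2.imwrite("pics/s8.png",p["pixels"][:,:,::-1])
P=cloud(p,np.ones((400,640),bool))
t=P[(P[:,2]>.078)&(P[:,2]<.092)&(P[:,1]>.15)&(P[:,0]<.6)&(P[:,0]>.2)&(P[:,1]<.45)]
k=fclusterdata(t[:,:2],.02,criterion="distance",method="single")
for i in set(k):
    q=t[k==i]
    if len(q)>20: print("rim",len(q),cv2.minEnclosingCircle((q[:,:2]*1000).astype(np.float32)))
plan(np.array([.4295,.3492,.046]),211.7-360,8.5,step=3)
E
```

```text
clock: 17.15
tcp_pos: [0.4614, -0.0311, 0.195]
orientation: [-0.004, 0.224, 0.975, 0.001]
wrist_force: [0.7, -0.2, 0.0]
finger_gap: 0.0851
clock: 17.65
tcp_pos: [0.4419, 0.1819, 0.1799]
orientation: [-0.002, -0.055, 0.998, 0.002]
wrist_force: [2.2, -0.1, 0.1]
finger_gap: 0.0852
clock: 18.15
tcp_pos: [0.4266, 0.3538, 0.1659]
orientation: [-0.002, -0.277, 0.961, 0.003]
wrist_force: [-0.1, -0.5, 0.0]
finger_gap: 0.0851
clock: 18.25
tcp_pos: [0.4269, 0.3504, 0.1661]
orientation: [-0.003, -0.274, 0.962, 0.002]
wrist_force: [0.6, -1.3, -0.4]
finger_gap: 0.0848
rim 316 ((278.1193542480469, 260.79534912109375), 27.594938278198242)
rim 309 ((430.6523742675781, 349.0113525390625), 27.67980194091797)
[[0,0,2.4,0.3,-0.2,0,8.5],[-0.1,-0.1,2.4,0,0,0,8.5],[0,0,2.4,0,0,0,8.5],[-0.1,0,2.4,0,0,0,8.5],[0.01,-0.07,2.43,0,0,0,8.5]]
```

View pics/s8.png

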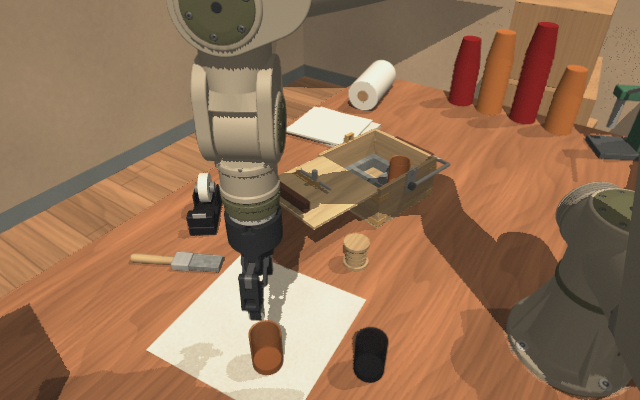

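Tumbler B is at (266,346) and has not moved. The gripper is above it.

```bash
python3 -m inch '[[0,0,2.4,0.3,-0.2,0,8.5],[-0.1,-0.1,2.4,0,0,0,8.5],[0,0,2.4,0,0,0,8.5],[-0.1,0,2.4,0,0,0,8.5],[0,0,2.4,0,0,0,8.5]]'
python3 -m inch '[[0,0,0,0,0,0,6.5],[0,0,0,0,0,0,5],[0,0,0,0,0,0,4.8],[0,0,0,0,0,0,4.8]]' 40
```

```text
clock: 18.8
tcp_pos: [0.4304, 0.3487, 0.0462]
orientation: [0.001, -0.272, 0.962, 0.0]
wrist_force: [0.6, 0.3, -0.0]
finger_gap: 0.085
clock: 19.2
tcp_pos: [0.4307, 0.3507, 0.0479]
orientation: [0.001, -0.273, 0.962, 0.001]
wrist_force: [0.9, -0.7, -2.0]
finger_gap: 0.0531
```

```bash
python3 -m inch '[[0,0,-1,0,0,0,4.8],[0,0,-3,0,0,0,4.8],[0,0,-4,0,0,0,4.8],[0,0,-4,0,0,0,4.8],[0,0,-4,0,0,0,4.8]]'
python3 -m inch '[[0,0,0,0,0,0,4.8]]'
python3 - <<'E'
from h import *
plan(case2w(.043,-.043,.215),211.7-360,4.8)
E
```

```text
clock: 19.7
tcp_pos: [0.4293, 0.3503, 0.2092]
orientation: [0.001, -0.274, 0.962, 0.001]
wrist_force: [1.2, 0.4, -2.4]
finger_gap: 0.0533
clock: 19.8
tcp_pos: [0.4326, 0.3522, 0.2141]
orientation: [0.006, -0.274, 0.962, 0.002]
wrist_force: [1.0, 0.2, -1.8]
finger_gap: 0.053
[[1.4,-4,0,0,0.8,0,4.8],[1.5,-3.9,0,0,0,0,4.8],[1.4,-4,0,0,0,0,4.8],[1.4,-3.9,-0.1,0,0,0,4.8],[1.4,-4,0,0,0,0,4.8]]
[[1.5,-3.9,0,0,0,0,4.8],[1.4,-4,0,0,0,0,4.8],[1.4,-3.9,0,0,0,0,4.8],[1.5,-4,0,0,0,0.1,4.8],[1.4,-4,0,0,0,0,4.8]]
[[1.4,-3.9,0,0,0,0,4.8],[1.4,-4,0,0,0,0,4.8],[1.4,-3.9,0,0,0,0,4.8],[1.5,-4,0,0,0,0,4.8],[1.39,-3.94,-0.03,0,0,0,4.8]]
```

```bash
python3 -m inch '[[1,-2.5,0,0,0.4,0,4.8],[1.4,-4,0,0,0,0,4.8],[1.4,-4,0,0,0,0,4.8],[1.4,-4,0,0,0,0,4.8],[1.4,-4,0,0,0,0,4.8]]'
python3 -m inch '[[1.4,-4,0,0,0,0,4.8],[1.4,-4,0,0,0,0,4.8],[1.5,-4,0,0,0,0,4.8],[1.4,-4,0,0,0,0,4.8],[1.5,-4,0,0,0,0,4.8]]'
python3 -m inch '[[1.4,-4,0,0,0,0,4.8],[1.4,-4,0,0,0,0,4.8],[1.4,-4,0,0,0,0,4.8],[1.4,-4,0,0,0,0,4.8],[1.3,-3.9,0,0,0,0,4.8]]'
python3 -m inch '[[0,0,0,0,0,0,4.8],[0,0,0,0,0,0,4.8]]'
python3 - <<'E'
from h import *
plan(case2w(.043,-.043,.21),211.7-360,4.8)
E
```

```text
clock: 20.3
tcp_pos: [0.4707, 0.1568, 0.2068]
orientation: [-0.003, -0.274, 0.962, -0.0]
wrist_force: [0.6, 0.2, -2.2]
finger_gap: 0.0529
clock: 20.8
tcp_pos: [0.5149, -0.0512, 0.2072]
orientation: [-0.003, -0.274, 0.962, -0.0]
wrist_force: [1.1, 0.7, -1.9]
finger_gap: 0.0531
clock: 21.3
tcp_pos: [0.561, -0.2568, 0.2072]
orientation: [-0.003, -0.274, 0.962, -0.0]
wrist_force: [1.1, 1.3, -1.8]
finger_gap: 0.0529
clock: 21.5
tcp_pos: [0.5607, -0.2559, 0.2065]
orientation: [-0.003, -0.273, 0.962, 0.0]
wrist_force: [-0.9, 0.1, -3.1]
finger_gap: 0.053
[[0.29,-0.89,-0.35,0.1,-0.4,0,4.8]]
```

```bash
python3 -m inch '[[0.3,-0.8,0,0.1,-0.4,0,4.8],[0,0,0,0,0,0,4.8],[0,0,0,0,0,0,4.8]]'
python3 - <<'E'
from h import *
for n in ("side","top"):
    p=vision.read_camera(n); cv2.imwrite(f"pics/{n}9.png",p["pixels"][:,:,::-1])
plan(case2w(.043,-.043,.058),211.7-360,4.8)
E
```

```text
clock: 21.8
tcp_pos: [0.5628, -0.2628, 0.2075]
orientation: [0.001, -0.274, 0.962, -0.0]
wrist_force: [0.1, 0.5, -1.9]
finger_gap: 0.0535
[[0,0,3.7,-0.1,0.1,0,4.8],[0.1,-0.1,3.8,0,0,0.1,4.8],[0,0,3.7,0,0,0,4.8],[0,-0.09,3.75,0,0,0,4.8]]
```

View pics/side9.png

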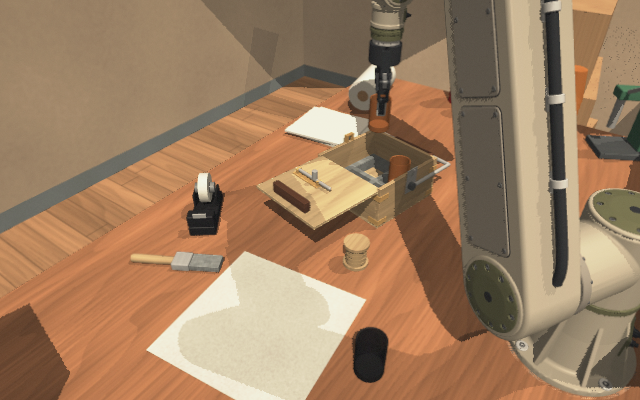

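Tumbler B hangs above the case at (380,112), and A stands in its cell at (398,170). The paper is now empty. I lower B.

```bash
python3 -m inch '[[0,-0.1,2.5,-0.1,0.1,0,4.8],[0,0,2.5,0,0,0,4.8],[0.1,-0.1,2.5,0,0,0,4.8],[0,0,2,0,0,0,4.8],[0,0,0,0,0,0,4.8]]'
python3 -m inch '[[0,0,0,0,0,0,4.8]]'
python3 - <<'E'
from h import *
plan(case2w(.043,-.043,.058),211.7-360,4.8,step=1.5)
E
```

```text
clock: 22.4
tcp_pos: [0.561, -0.264, 0.109]
orientation: [-0.002, -0.274, 0.962, 0.003]
wrist_force: [-1.0, 0.4, -3.4]
finger_gap: 0.0528
clock: 22.5
tcp_pos: [0.563, -0.2653, 0.1125]
orientation: [-0.001, -0.274, 0.962, 0.001]
wrist_force: [-0.5, 0.4, -1.8]
finger_gap: 0.0531
[[0,0,1.4,0.1,-0.1,0,4.8],[0,0,1.3,0,0,0.1,4.8],[0,0,1.4,0,0,0,4.8],[-0.02,0.03,1.35,0,0,0,4.8]]
```

```bash
python3 -m inch '[[0,0,1.5,0.1,-0.1,0,4.8],[0,0,1.5,0,0,0,4.8],[0,0,1,0,0,0,4.8],[0,0,0.8,0,0,0,4.8],[0,0,0.4,0,0,0,4.8]]'
python3 -m inch '[[0,0,0.1,0,0,0,4.8],[0,0,0.1,0,0,0,4.8],[0,0,0,0,0,0,4.8]]'
```

```text
clock: 23.0
tcp_pos: [0.5632, -0.2658, 0.0602]
orientation: [0.001, -0.274, 0.962, -0.0]
wrist_force: [0.6, 0.4, -2.4]
finger_gap: 0.053
clock: 23.3
tcp_pos: [0.5633, -0.266, 0.0586]
orientation: [0.001, -0.274, 0.962, -0.001]
wrist_force: [-0.8, 0.0, -1.4]
finger_gap: 0.0531
```

```bash
python3 -m inch '[[0,0,0.1,0,0,0,4.8],[0,0,0,0,0,0,4.8]]';python3 -m inch '[[0,0,0.1,0,0,0,4.8],[0,0,0,0,0,0,4.8]]'
```

```text
clock: 23.5
tcp_pos: [0.5634, -0.2661, 0.0578]
orientation: [0.001, -0.274, 0.962, -0.001]
wrist_force: [0.1, 0.3, 0.3]
finger_gap: 0.0534
clock: 23.7
tcp_pos: [0.5635, -0.2661, 0.0577]
orientation: [0.001, -0.274, 0.962, -0.001]
wrist_force: [-2.5, 0.8, 7.1]
finger_gap: 0.0533
```

It is on the floor. I release it and rise.

```bash
python3 -m inch '[[0,0,0,0,0,0,5.5],[0,0,0,0,0,0,6],[0,0,0,0,0,0,6.2],[0,0,0,0,0,0,6.2]]'; python3 -m inch '[[0,0,-0.5,0,0,0,6.2],[0,0,-1,0,0,0,6.2],[0,0,-2,0,0,0,6.2],[0,0,-3,0,0,0,6.2],[0,0,-4,0,0,0,6.2]]'; python3 -m inch '[[0,0,-3,0,0,0,6.2],[0,0,-2,0,0,0,4]]'
python3 - <<'E'
from h import *
for n in ("side",):
    p=vision.read_camera(n); cv2.imwrite(f"pics/{n}10.png",cv2.resize(p["pixels"][100:240,240:460],None,fx=3,fy=3)[:,:,::-1])
plan(case2w(-.001,.281,.2),166.7-360,4)
E
```

```text
clock: 24.1
tcp_pos: [0.5633, -0.2651, 0.0561]
orientation: [0.001, -0.274, 0.962, 0.0]
wrist_force: [1.1, 3.6, 0.5]
finger_gap: 0.0622
clock: 24.6
tcp_pos: [0.5618, -0.2658, 0.1614]
orientation: [-0.001, -0.273, 0.962, 0.0]
wrist_force: [-0.2, 0.3, -0.2]
finger_gap: 0.062
clock: 24.8
tcp_pos: [0.5636, -0.267, 0.2153]
orientation: [0.002, -0.273, 0.962, -0.002]
wrist_force: [0.6, -0.5, 0.2]
finger_gap: 0.0488
[[-2.5,3.3,0.2,-0.5,0.3,5.6,4],[-2.1,3.5,0.2,0,0,5.7,4],[-1.8,3.7,0.3,0,0,5.6,4],[-1.4,3.9,0.2,0,0,5.6,4],[-1,4,0.2,0,0,5.6,4]]
[[-0.7,4.1,0.2,0,0,5.7,4],[-0.2,4.1,0.3,0,0,5.6,4],[0.16,4.08,0.18,0,0,5.6,4]]
```

View pics/side10.png

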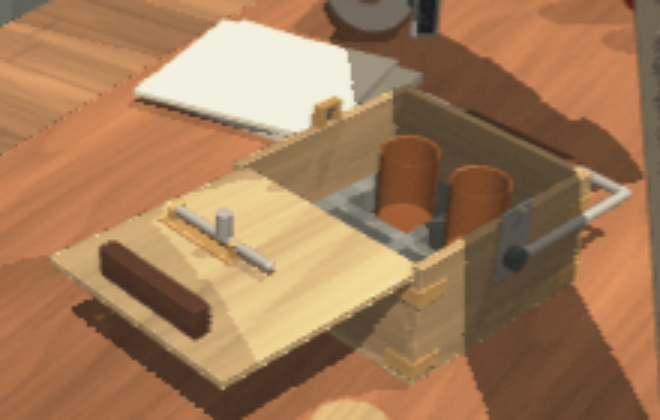

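Both tumblers stand upright in their own cells at (408,180) and (480,205). Now I go to the cleat to close the lid.

```bash
python3 -m inch '[[-2.5,3.3,0.2,-0.5,0.3,5.6,4],[-2.1,3.5,0.2,0,0,5.7,4],[-1.8,3.7,0.3,0,0,5.6,4],[-1.4,3.9,0.2,0,0,5.6,4],[-1,4,0.2,0,0,5.6,4]]'
python3 -m inch '[[-0.7,4.1,0.2,0,0,5.7,4],[-0.2,4.1,0.3,0,0,5.6,4],[0.2,4.1,0.2,0,0,5.6,4],[0,0,0,0,0,0,4],[0,0,0,0,0,0,4]]'
python3 - <<'E'
from h import *
p=vision.read_camera("side"); P=cloud(p,np.ones((400,640),bool))
k=P[np.linalg.norm(P[:,:2]-case2w(0,.28,0)[:2],axis=1)<.075]; k=k[(k[:,2]>.131)&(k[:,2]<.138)]
if len(k): r=cv2.minAreaRect((k[:,:2]*1000).astype(np.float32)); print(len(k),r,w2case(np.array(r[0])/1000))
plan(case2w(-.001,.281,.115),166.7,4)
cv2.imwrite(f"pics/side11.png",p["pixels"][:,:,::-1])
E
```

```text
clock: 25.35
tcp_pos: [0.5809, -0.0595, 0.2012]
orientation: [-0.003, -0.03, 1.0, 0.002]
wrist_force: [1.0, -0.1, 0.6]
finger_gap: 0.04
clock: 25.85
tcp_pos: [0.5922, 0.0633, 0.1946]
orientation: [-0.004, 0.114, 0.993, 0.002]
wrist_force: [-0.7, -1.2, -0.2]
finger_gap: 0.04
249 ((597.6195678710938, 60.13508605957031), (18.184904098510742, 109.95043182373047), 77.5921859741211) [0.00195209 0.28132975]
[[-0.2,-0.1,4,0.1,-0.5,0.1,4],[-0.11,-0.04,3.96,0,0,0,4]]
```

View pics/side11.png

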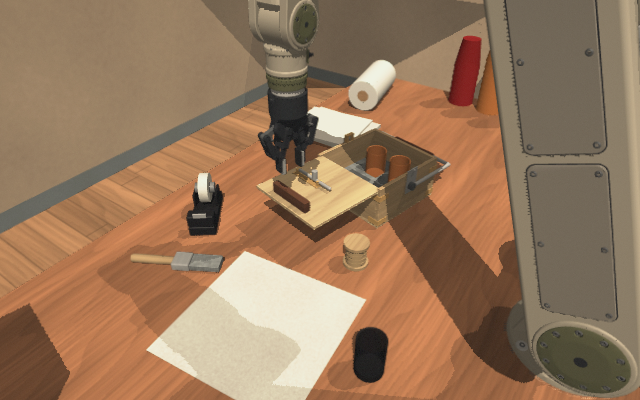

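```bash
python3 -m inch '[[-0.2,-0.1,2,0.1,-0.4,0.1,4],[0,0,2,0,0,0,4],[0,0,2,0,0,0,4],[0,0,1.9,0,0,0,4],[0,0,0,0,0,0,4]]'
python3 -m inch '[[0,0,0,0,0,0,2],[0,0,0,0,0,0,0.8],[0,0,0,0,0,0,0.8],[0,0,0,0,0,0,0.8]]' 60
python3 - <<'E'
from h import *
s=get_state();print(w2case(s["tcp_pos"]),s["wrist_force"])
E
```

```text
clock: 26.4
tcp_pos: [0.5917, 0.0596, 0.1128]
orientation: [-0.003, 0.117, 0.993, 0.0]
wrist_force: [-0.3, -0.2, -0.2]
finger_gap: 0.0401
clock: 26.8
tcp_pos: [0.5945, 0.0607, 0.1168]
orientation: [0.001, 0.116, 0.993, 0.0]
wrist_force: [-0.3, -3.5, 3.9]
finger_gap: 0.0147
[-0.00120161  0.28115958] [-0.27398457 -3.53285843  3.94058253]
```

Gripped. I slide it shut by 19.5 cm along tool -y.

```bash
python3 -m inch '[[0,-1,0,0,0,0,0.8],[0,-2,0,0,0,0,0.8],[0,-2.5,0,0,0,0,0.8],[0,-2.5,0,0,0,0,0.8],[0,-2.5,0,0,0,0,0.8]]'
python3 -m inch '[[0,-2.5,0,0,0,0,0.8],[0,-2.5,0,0,0,0,0.8],[0,-2,0,0,0,0,0.8],[0,-1.5,0,0,0,0,0.8],[0,-0.5,0,0,0,0,0.8]]'
python3 -m inch '[[0,-0.2,0,0,0,0,0.8],[0,-0.2,0,0,0,0,0.8],[0,0,0,0,0,0,0.8]]'
python3 - <<'E'
from h import *
s=get_state();print(w2case(s["tcp_pos"]),s["wrist_force"])
E
```

```text
clock: 27.3
tcp_pos: [0.5704, -0.041, 0.1168]
orientation: [0.001, 0.115, 0.993, 0.002]
wrist_force: [1.4, 3.1, 5.6]
finger_gap: 0.0146
clock: 27.8
tcp_pos: [0.5496, -0.1293, 0.1167]
orientation: [0.001, 0.116, 0.993, 0.002]
wrist_force: [3.2, 14.1, 8.3]
finger_gap: 0.0146
clock: 28.1
tcp_pos: [0.5496, -0.1292, 0.1167]
orientation: [0.002, 0.115, 0.993, 0.004]
wrist_force: [3.8, 12.9, 8.4]
finger_gap: 0.0142
[-0.0012604  0.0859908] [ 3.80343449 12.87587096  8.44945984]
```

The lid is back at its start reading and pressed on its stop. Now the bolt knob, drawn at case x of about 0.017.

```bash
python3 -m inch '[[0,0.2,0,0,0,0,4],[0,0,0,0,0,0,4],[0,0,-2.5,0,0,0,4],[0,0,-2.5,0,0,0,4],[0,0,0,0,0,0,4]]'
python3 - <<'E'
from h import *
p=vision.read_camera("side"); P=cloud(p,np.ones((400,640),bool))
k=P[np.linalg.norm(P[:,:2]-case2w(0.017,0,0)[:2],axis=1)<.04]; k=k[(k[:,2]>.135)&(k[:,2]<.147)]
print(len(k)); 
if len(k): print(k.mean(0),w2case(k.mean(0)))
plan(case2w(.0175,.0005,.166),166.7,4)
cv2.imwrite(f"pics/side12.png",cv2.resize(p["pixels"][100:240,240:460],None,fx=3,fy=3)[:,:,::-1])
E
```

```text
clock: 28.6
tcp_pos: [0.55, -0.1315, 0.1683]
orientation: [0.002, 0.116, 0.993, -0.0]
wrist_force: [0.1, -0.2, 0.3]
finger_gap: 0.04
29
[ 0.54935133 -0.21434451  0.14147386] [0.01812242 0.00310791]
[[-0.9,-4.2,0,0,0.1,0,4],[-0.97,-4.14,0.06,0,0,-0.1,4]]
```

View pics/side12.png

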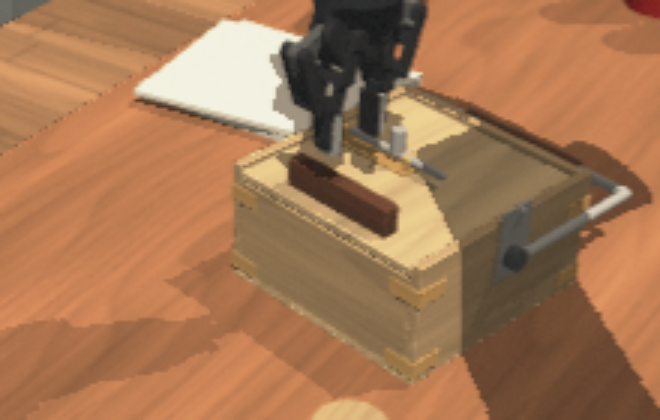

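```bash
python3 -m inch '[[-0.9,-4.2,0,0,0.1,0,4],[-0.9,-4.1,0,0,0,0,4],[0,0,0,0,0,0,4],[0,0,2.4,0,0,0,4],[0,0,2.4,0,0,0,4]]'
python3 -m inch '[[0,0,0,0,0,0,2],[0,0,0,0,0,0,0.5],[0,0,0,0,0,0,0.5],[0,0,0,0,0,0,0.5]]' 40
python3 - <<'E'
from h import *
s=get_state();print(w2case(s["tcp_pos"]),s["wrist_force"])
E
```

```text
clock: 29.15
tcp_pos: [0.5462, -0.2155, 0.1158]
orientation: [-0.001, 0.117, 0.993, 0.001]
wrist_force: [-0.3, -0.5, -0.6]
finger_gap: 0.0404
clock: 29.55
tcp_pos: [0.5455, -0.2144, 0.116]
orientation: [-0.003, 0.116, 0.993, 0.001]
wrist_force: [-0.1, -0.6, -13.3]
finger_gap: 0.0126
[0.01435598 0.00214524] [ -0.12907382  -0.63935987 -13.27368265]
```

```bash
python3 -m inch '[[-0.7,0,0,0,0,0,0.5],[-0.7,0,0,0,0,0,0.5],[-0.7,0,0,0,0,0,0.5],[-0.5,0,0,0,0,0,0.5],[-0.3,0,0,0,0,0,0.5]]'
python3 -m inch '[[-0.2,0,0,0,0,0,0.5],[0,0,0,0,0,0,0.5]]'
python3 - <<'E'
from h import *
s=get_state();print(w2case(s["tcp_pos"]),s["wrist_force"])
E
```

```text
clock: 30.05
tcp_pos: [0.5728, -0.2209, 0.1159]
orientation: [-0.004, 0.116, 0.993, 0.001]
wrist_force: [-13.2, 1.9, -8.1]
finger_gap: 0.0125
clock: 30.25
tcp_pos: [0.5728, -0.2209, 0.1159]
orientation: [-0.006, 0.116, 0.993, 0.002]
wrist_force: [-12.5, 3.4, -9.2]
finger_gap: 0.0125
[0.04241847 0.00210309] [-12.523912     3.43122582  -9.21013945]
```

The bolt travelled 28 mm and sits on its stop. I release it and go to the handle.

```bash
python3 -m inch '[[0.2,0,0,0,0,0,4],[0,0,0,0,0,0,4],[0,0,-2.5,0,0,0,4],[0,0,-2.5,0,0,0,4],[0,0,0,0,0,0,4]]'
python3 - <<'E'
from h import *
for n in ("side","top"):
    p=vision.read_camera(n)
    P=cloud(p,np.ones((400,640),bool)); c=w2case(P).T
    k=(abs(c[:,0])<.06)&(abs(c[:,1]+.15)<.03)&(P[:,2]>.06)&(P[:,2]<.12)
    q=np.c_[c[k],P[k,2]]
    if len(q): print(n,len(q),q.mean(0),q.min(0),q.max(0))
    r=tip_of(p,"handle_grip")
    for a in r[:2]: print(a["confidence"],w2case(atz(p,a["location"],.08)))
    cv2.imwrite(f"pics/{n}13.png",cv2.resize(p["pixels"][100:240,240:460] if n=="side" else p["pixels"][130:270,310:510],None,fx=3,fy=3)[:,:,::-1])
plan(case2w(0,-.15,.17),166.7,4)
E
```

```text
clock: 30.75
tcp_pos: [0.5794, -0.2241, 0.1737]
orientation: [0.005, 0.116, 0.993, -0.002]
wrist_force: [0.8, -0.1, -0.0]
finger_gap: 0.0406
side 75 [-0.00285209 -0.1490889   0.09017132] [-0.05977259 -0.15830266  0.08672024] [ 0.0595628  -0.14058305  0.09317111]
0.49 [ 0.00624708 -0.16345598]
[[1.1,-3.8,-0.1,0.1,-0.1,0,4],[1.2,-3.8,0,0,0,0,4],[1.1,-3.8,-0.1,0,0,0,4],[1.13,-3.75,-0.07,0,0,0,4]]
```

View pics/side13.png

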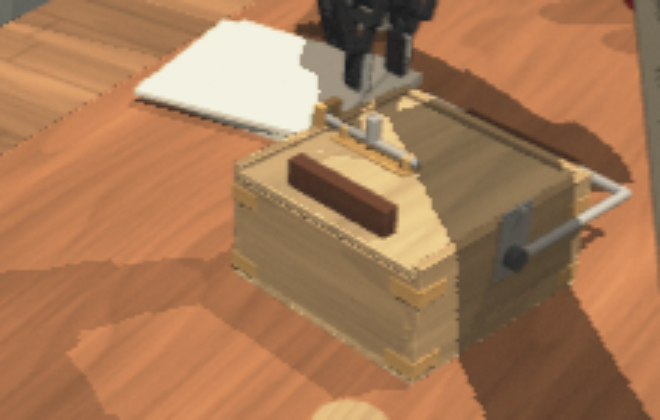

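View pics/top13.png

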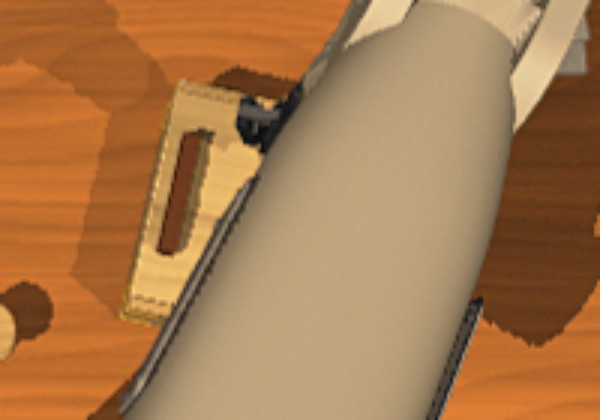

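The bolt is home in the keeper at (327,117) and the lid is shut. The grip is at case y = -0.149, z = 0.081.

```bash
python3 -m inch '[[1.1,-3.8,-0.1,0.1,-0.1,0,3.4],[1.2,-3.8,0,0,0,0,3.4],[1.1,-3.8,-0.1,0,0,0,3.4],[1.1,-3.7,0,0,0,0,3.4],[0,0,0,0,0,0,3.4]]'
python3 -m inch '[[0,0,0,0,0,0,3.4]]'
python3 - <<'E'
from h import *
print(get_state()["joint_pos"])
plan(case2w(0,-.15,.062),166.7,3.4)
p=vision.read_camera("side")
cv2.imwrite(f"pics/side14.png",cv2.resize(p["pixels"][60:240,300:500],None,fx=3,fy=3)[:,:,::-1])
E
```

```text
clock: 31.45
tcp_pos: [0.494, -0.3624, 0.1679]
orientation: [-0.001, 0.119, 0.993, -0.001]
wrist_force: [-0.1, -0.2, -0.2]
finger_gap: 0.0344
clock: 31.55
tcp_pos: [0.4956, -0.359, 0.168]
orientation: [-0.001, 0.117, 0.993, 0.0]
wrist_force: [0.3, -0.1, -0.8]
finger_gap: 0.0338
[-7.57758462e-01  4.10157287e-01  3.08900448e-02  1.19381024e+00
 -6.19967647e-04 -5.22929737e-01]
[[0,0,3.5,0,-0.1,-0.1,3.4],[-0.1,0,3.6,0,0,0,3.4],[0,0,3.5,0,0,-0.1,3.4]]
```

View pics/side14.png

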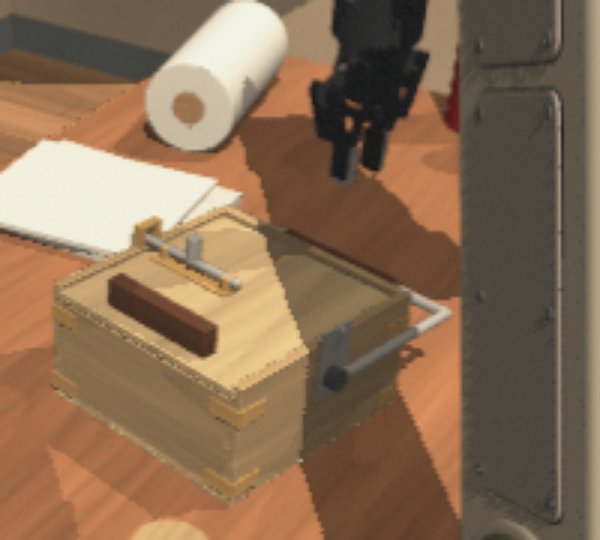

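```bash
python3 -m inch '[[0,0,3.5,0,0,0,3.4],[0,0,3.5,0,0,0,3.4],[0,0,2.5,0,0,0,3.4],[0,0,1,0,0,0,3.4],[0,0,0,0,0,0,3.4]]'
python3 - <<'E'
from h import *
s=get_state();print(w2case(s["tcp_pos"]),s["wrist_force"])
E
python3 -m inch '[[0,0,0,0,0,0,2.4],[0,0,0,0,0,0,1.2],[0,0,0,0,0,0,1.2],[0,0,0,0,0,0,1.2]]' 30
python3 - <<'E'
from h import *
s=get_state();print(w2case(s["tcp_pos"]),s["wrist_force"])
E
```

```text
clock: 32.1
tcp_pos: [0.4992, -0.3599, 0.068]
orientation: [0.003, 0.115, 0.993, -0.003]
wrist_force: [-2.4, -3.0, 16.6]
finger_gap: 0.034
[ 0.00280004 -0.15007522] [-2.38604557 -2.9553394  16.59866361]
clock: 32.5
tcp_pos: [0.4981, -0.3584, 0.0657]
orientation: [0.001, 0.115, 0.993, -0.001]
wrist_force: [-0.3, -0.5, 9.9]
finger_gap: 0.0171
[ 0.00134338 -0.14887639] [-0.29538561 -0.51880449  9.91573459]
```

Run:
```python
import numpy as np
th=np.linspace(0,1.575,16); y=-15*np.cos(th); z=15*np.sin(th); cy,cz=y[0],z[0]
rows=[]
for i in range(1,16):
    dy=round(y[i]-cy,1);dz=round(z[i]-cz,1);cy+=dy;cz+=dz;rows.append(f"[0,{dy:g},{-dz:g},0,0,0,1.2]")
for i in range(0,15,5):print("["+",".join(rows[i:i+5])+"]")
```

```text
[[0,0.1,-1.6,0,0,0,1.2],[0,0.2,-1.5,0,0,0,1.2],[0,0.4,-1.5,0,0,0,1.2],[0,0.6,-1.5,0,0,0,1.2],[0,0.7,-1.4,0,0,0,1.2]]
[[0,0.9,-1.3,0,0,0,1.2],[0,1,-1.3,0,0,0,1.2],[0,1.1,-1.1,0,0,0,1.2],[0,1.2,-1,0,0,0,1.2],[0,1.3,-0.8,0,0,0,1.2]]
[[0,1.4,-0.7,0,0,0,1.2],[0,1.5,-0.6,0,0,0,1.2],[0,1.5,-0.4,0,0,0,1.2],[0,1.6,-0.2,0,0,0,1.2],[0,1.6,-0.1,0,0,0,1.2]]
```

```bash
python3 -m inch '[[0,0.1,-1.6,0,0,0,1.2],[0,0.2,-1.5,0,0,0,1.2],[0,0.4,-1.5,0,0,0,1.2],[0,0.6,-1.5,0,0,0,1.2],[0,0.7,-1.4,0,0,0,1.2]]'
python3 - <<'E'
from h import *
s=get_state();print(w2case(s["tcp_pos"]),s["wrist_force"])
p=vision.read_camera("side")
cv2.imwrite(f"pics/side15.png",cv2.resize(p["pixels"][60:240,300:500],None,fx=3,fy=3)[:,:,::-1])
E
```

```text
clock: 33.0
tcp_pos: [0.5021, -0.3415, 0.1401]
orientation: [0.0, 0.116, 0.993, -0.004]
wrist_force: [0.0, -9.9, -0.8]
finger_gap: 0.0165
[ 0.00135047 -0.13147192] [ 0.01888461 -9.90483963 -0.84670584]
```

View pics/side15.png

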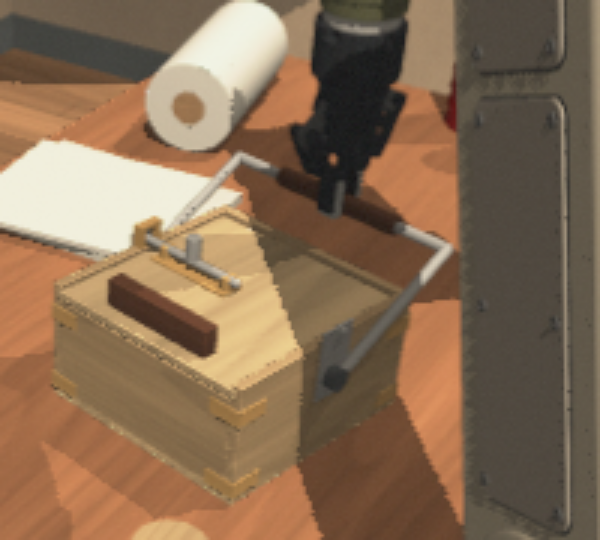

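The handle is being lifted, with the grip in the jaws at (340,195). I continue the arc.

```bash
python3 -m inch '[[0,0.9,-1.3,0,0,0,1.2],[0,1,-1.3,0,0,0,1.2],[0,1.1,-1.1,0,0,0,1.2],[0,1.2,-1,0,0,0,1.2],[0,1.3,-0.8,0,0,0,1.2]]'
python3 - <<'E'
from h import *
s=get_state();print(w2case(s["tcp_pos"]),s["wrist_force"],s["finger_gap"])
E
```

```text
clock: 33.55
tcp_pos: [0.5143, -0.2912, 0.1987]
orientation: [0.001, 0.117, 0.993, -0.008]
wrist_force: [-7.1, -10.6, 15.6]
finger_gap: 0.0164
[ 0.00165432 -0.07973523] [ -7.10496334 -10.64669115  15.58768701] 0.016413615593993736
```

```bash
python3 -m inch '[[0,1.2,-1.1,0,0,0,1.2],[0,1.4,-0.8,0,0,0,1.2]]'
python3 - <<'E'
from h import *
s=get_state();print(w2case(s["tcp_pos"]),s["wrist_force"],s["finger_gap"])
p=vision.read_camera("side")
cv2.imwrite(f"pics/side16.png",cv2.resize(p["pixels"][40:220,300:500],None,fx=3,fy=3)[:,:,::-1])
E
```

```text
clock: 33.75
tcp_pos: [0.521, -0.2618, 0.2151]
orientation: [0.001, 0.116, 0.993, -0.003]
wrist_force: [1.4, -6.9, 0.5]
finger_gap: 0.0159
[ 0.00146005 -0.04957405] [ 1.412616   -6.93013114  0.51603347] 0.015946998216876028
```

View pics/side16.png

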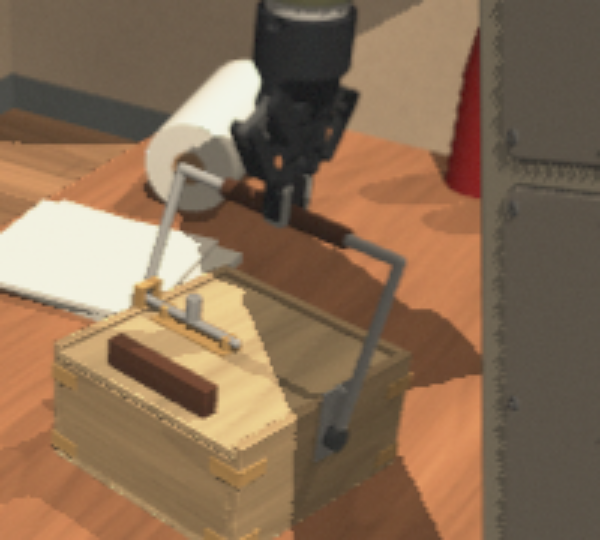

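The bar is riding near the fingertips. I'll finish with purely horizontal pushes, which brings it deeper into the jaws.

```bash
python3 -m inch '[[0,1,0.2,0,0,0,1.2],[0,1,0,0,0,0,1.2],[0,1,0,0,0,0,1.2]]'
python3 - <<'E'
from h import *
s=get_state();print(w2case(s["tcp_pos"]),s["tcp_pos"][2],s["wrist_force"],s["finger_gap"])
E
python3 -m inch '[[0,1,0,0,0,0,1.2],[0,0.8,0,0,0,0,1.2]]'
python3 - <<'E'
from h import *
s=get_state();print(w2case(s["tcp_pos"]),s["tcp_pos"][2],s["wrist_force"],s["finger_gap"])
E
```

```text
clock: 34.1
tcp_pos: [0.529, -0.236, 0.2188]
orientation: [0.005, 0.117, 0.993, -0.007]
wrist_force: [-8.3, -6.7, 42.6]
finger_gap: 0.0163
[ 0.00331748 -0.02264118] 0.21879650528505473 [-8.3262261  -6.71177233 42.5938095 ] 0.016291034485647074
clock: 34.3
tcp_pos: [0.534, -0.215, 0.2194]
orientation: [0.006, 0.116, 0.993, -0.004]
wrist_force: [-5.6, -0.5, 40.3]
finger_gap: 0.017
[ 0.00338254 -0.00105451] 0.21940161147754708 [-5.64530866 -0.54195109 40.31497157] 0.016950380418394775
```

```bash
python3 -m inch '[[0,0.2,-0.4,0,0,0,1.2],[0,0.3,-0.2,0,0,0,1.2],[0,0,0,0,0,0,1.2]]'
python3 - <<'E'
from h import *
s=get_state();print(w2case(s["tcp_pos"]),s["tcp_pos"][2],s["wrist_force"],s["finger_gap"])
p=vision.read_camera("side")
cv2.imwrite(f"pics/side17.png",cv2.resize(p["pixels"][40:220,300:500],None,fx=3,fy=3)[:,:,::-1])
E
```

```text
clock: 34.6
tcp_pos: [0.5345, -0.2121, 0.2197]
orientation: [0.003, 0.116, 0.993, -0.005]
wrist_force: [1.0, -11.6, 10.9]
finger_gap: 0.0167
[0.00310267 0.00189886] 0.21973388544132363 [  0.96829892 -11.57036028  10.94148058] 0.01672231522802194
```

View pics/side17.png

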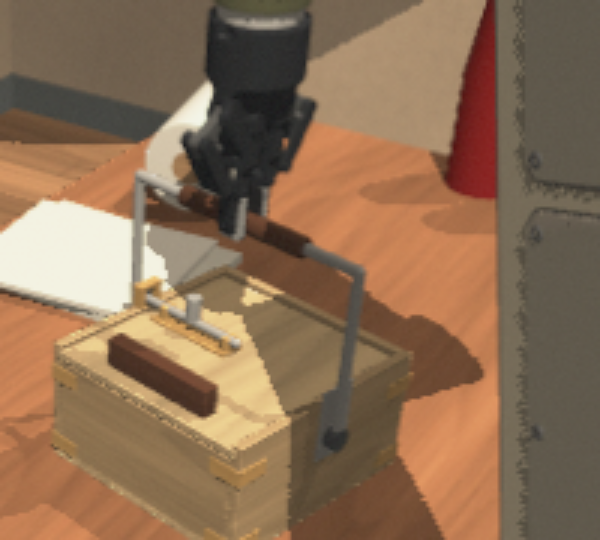

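The handle is upright and pressed on its stop. I release it and rise clear.

```bash
python3 -m inch '[[0,-0.2,0,0,0,0,2.5],[0,0,0,0,0,0,4],[0,0,0,0,0,0,4.5],[0,0,-1,0,0,0,4.5],[0,0,-3,0,0,0,4.5]]'
python3 -m inch '[[0,0,-4,0,0,0,4.5],[0,4,-2,0,0,0,4.5],[0,5,0,0,0,0,4.5],[0,5,0,0,0,0,4.5],[0,5,0,0,0,0,4.5]]'
python3 -m inch '[[0,5,0,0,0,0,4.5],[0,5,0,0,0,0,4.5],[0,5,0,0,0,0,4.5],[0,0,0,0,0,0,4.5],[0,0,0,0,0,0,4.5]]'
python3 - <<'E'
from h import *
for n in ("side","top"):
    p=vision.read_camera(n)
    P=cloud(p,np.ones((400,640),bool)); c=w2case(P).T
    k=(abs(c[:,0])<.06)&(abs(c[:,1])<.05)&(P[:,2]>.2)&(P[:,2]<.26)
    q=np.c_[c[k],P[k,2]]
    if len(q): print(n,"bar",len(q),q.mean(0),q.min(0),q.max(0))
    k=(abs(c[:,0])<.06)&(abs(c[:,1]-.085)<.03)&(P[:,2]>.131)&(P[:,2]<.138); print(n,"cleat",np.c_[c[k],P[k,2]].mean(0))
    k=(abs(c[:,0]-.03)<.04)&(abs(c[:,1])<.03)&(P[:,2]>.137)&(P[:,2]<.148); print(n,"knob",np.c_[c[k],P[k,2]].mean(0))
    cv2.imwrite(f"pics/{n}18.png",p["pixels"][:,:,::-1])
E
```

```text
clock: 35.15
tcp_pos: [0.5298, -0.2091, 0.2543]
orientation: [-0.004, 0.116, 0.993, 0.001]
wrist_force: [-0.1, 0.0, -0.2]
finger_gap: 0.045
clock: 35.65
tcp_pos: [0.5755, -0.0238, 0.3176]
orientation: [-0.0, 0.116, 0.993, 0.0]
wrist_force: [1.4, 0.6, 0.4]
finger_gap: 0.0454
clock: 36.15
tcp_pos: [0.6096, 0.122, 0.3165]
orientation: [-0.001, 0.114, 0.993, -0.0]
wrist_force: [-0.2, -1.5, 0.2]
finger_gap: 0.0451
side bar 322 [-0.00151316  0.00625529  0.2353921 ] [-0.05997748 -0.00529083  0.22302711] [0.0592194  0.01247767 0.2430933 ]
side cleat [-0.00114632  0.08902971  0.13544208]
side knob [0.04595657 0.00420798 0.14246771]
top bar 364 [-0.00061533  0.00194493  0.23719145] [-0.05977342 -0.00877526  0.2266802 ] [0.05991429 0.01018532 0.24390199]
top cleat [-1.20509053e-04  8.61044646e-02  1.34946480e-01]
top knob [0.04493195 0.00153184 0.1425669 ]
```

View pics/side18.png

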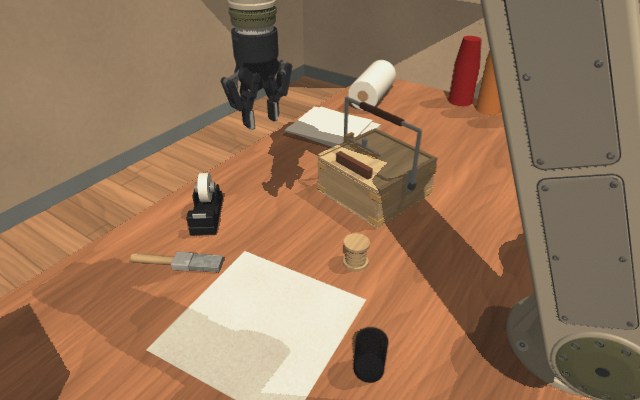

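View pics/top18.png

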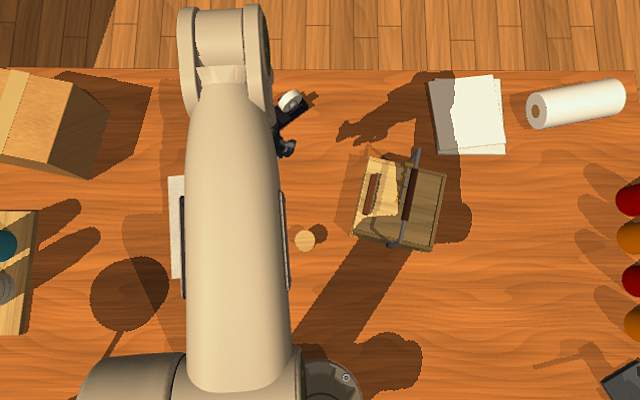

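The lowest bar estimate gives y of about +1 to 2 mm, so the handle is upright. The cleat and knob are back at their starting places, nothing else has moved, and the arm is clear. I hand in.

Run:
```python
from workcell import workorder
print(workorder.hand_in())
```

```text
the job is handed in; nothing more can be done
None
```

I packed both amber tumblers in the case and handed the job in at about 36 s; `hand_in` reports no verdict.

**What I did:**
- I drew the bolt (about 26 mm of tool travel, to its stop) and slid the lid open 195 mm to its stop.
- Only two amber tumblers were on the counter. I lowered each into its own cell, at case (-43, -43) and (+43, -43) mm, until the wrist force showed it on the floor, then let go.
- I slid the lid shut to its stop, shot the bolt back 28 mm to its stop, and swung the handle up to its stop.

**Last checks:**
- **Tumblers:** both stood upright in their cells in the last picture before the lid closed. They could not be seen after that.
- **Lid and bolt:** the top camera put the cleat at y = 86 mm (85 nominal) and the knob at x = 45 mm, the same as before I drew the bolt.
- **Handle:** the top camera put the cross-bar at y = +2 mm, so it is upright. The side camera read +6 mm, which disagrees, but its cleat and knob readings were also 2–4 mm further towards +y.
- **Bystanders:** the dispenser, spool, brush and black look-alike look unmoved in the side picture. I did not re-measure them.

**Rough spots:**
- A finger brushed the inside of the case with about 12 N while releasing the first tumbler.
- The wrist force reached about 43 N while pushing the handle over its catch.

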